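# Dry the washed bicycle parts

### The job

Set the washed bicycle parts drying: first take the plastic light mount out of the dryer's drip tray and put it down on the bench top, and lay every crank arm, handlebar stem and pedal that is on the bench flat in the tray, none on top of another. Then turn the air valve's wheel until the pointer on its rim stands at the line of the index plate at the far side, after that turn the regulator's fine knob until the gauge needle lies on the thick black mark, and last push the dryer's start lever right across to on. Leave all the other things on the bench where they are.

Things in the scene. Friction and masses are not known exactly. Their poses are not given: they have to be found in the camera images.
- dryer: Fixed bench-top blower dryer. Origin under the centre of its shallow perforated steel drip tray, on the bench; x and y along the tray's sides. Tray outside 230 mm (x) by 310 mm (y), walls 35 mm high and 5 mm thick, floor top 5 mm above the origin. The grey blower housing, 120 mm high (fan cap to 142 mm), stands beside the tray from y = +160 to +270 mm; the start lever's block stands beyond its far (+x) side at x = 165, y = -60 mm.
- start_lever_tip (a point): Centre of the 26 mm black ball at the tip of the start lever, an 80 mm long upright toggle lever on a small grey block beyond the tray's far side. Moves with the lever.
- start_lever (a joint): Lever angle: 0 = off, leaning about 0.5 rad towards the dryer's +y (the blower housing side); 1.0 = on, leaning about 0.5 rad towards the dryer's -y. Push it across at the tip with closed fingers; it stays where it is left and needs about 1 N.
- wheel_rib (a point): On the axis of the air valve's wheel, half-way up the grip rib on top of it. The wheel is a black disc, 120 mm across and 14 mm thick, level, turning about a vertical axis on a fixed grey base 130 mm square. The rib is 70 mm long (along this point's x axis), 16 mm wide and rises 36 mm over the disc; this point is 20 mm over the disc and 89 mm over the bench. Turns with the wheel.
- valve_wheel (a joint): Angle of the valve wheel, growing anticlockwise seen from above, 0 when its pointer stands exactly at the index plate's line. Starts between -2.6 and -1.4; range -3 to 3. Holds where it is left (friction 0.08 N m).
- wheel_pointer (a point): Outer tip of the white pointer tab that sticks out from the wheel's rim, 76 mm from the axis (in line with the rib's +x end). Turns with the wheel.
- wheel_mark (a point): The valve's mark: the black line on the upright aluminium index plate (24 mm wide, top 85 mm over the bench) that stands on the base beyond the wheel's far rim; this point is 76 mm from the wheel's axis in the direction of the line. Fixed.
- knob_bar (a point): On the axis of the regulator's fine knob, half-way up its grip bar. The black knob stands on the near end of a dark steel block 110 mm wide and 210 mm long; its bar is 50 mm long (along this point's x axis), 14 mm wide and rises 36 mm over the 54 mm round skirt; this point is 20 mm over the skirt and 85 mm over the bench. Turns with the knob about a vertical axis.
- fine_knob (a joint): Angle of the fine knob, growing anticlockwise seen from above. The gauge needle is geared to it and turns the same way, 0.3 rad for each rad of the knob. 0 when the needle is exactly on the mark. Starts between 2.0 and 3.8; range -4.5 to 4.5. Holds where it is left (friction 0.05 N m).
- needle_tip (a point): A point 40 mm out along the black needle (near its tip) of the round white-faced gauge, 108 mm across, that lies face up on the regulator beyond the knob.
- gauge_mark (a point): The gauge's mark: the one thick black line on the dial, at its edge farthest from the knob; this point lies over it 40 mm from the needle's pivot (the other scale lines are thin and grey). Fixed.
- crank_center (a point): Bare aluminium crank arm, 175 mm long, lying flat; this point at mid-length 12 mm above its underside. Its x axis runs along its length; it lies flat, z up. The straight arm in the middle is 28 mm wide and 17 mm high; the ends are round bosses 44 mm wide, 26 mm high (-x) and 32 mm wide, 18 mm high (+x). About 220 g. May be absent.
- stem_center (a point): Dark steel handlebar stem, 146 mm long; this point at its centre, 21 mm above its underside. Its x axis runs along its length; it lies flat, z up. The body between the clamps is 32 mm wide, its top 37 mm high; the clamps at the ends are 42 to 46 mm wide and 42 mm high. About 200 g. May be absent.
- pedal_a_center (a point): First of two alike aluminium pedals: open platform 95 mm long, 56 mm wide, 24 mm high, with a 24 mm threaded spindle stub sticking out at the +x end; this point at the platform's centre, 12 mm above its underside. Its x axis runs along its length; it lies flat, z up. 200 g. May be absent.
- pedal_b_center (a point): The second pedal, like the first. May be absent.
- bottle: Bystander: blue plastic bottle 190 mm high, 68 mm across; origin under its centre.
- spacer: Bystander: chrome headset spacer, an upright ring 60 mm high and 60 mm across; origin under its centre.
- light_mount_center (a point): Black plastic light mount left in the drip tray: a flat foot 70 mm long (along this point's x axis), 30 mm wide and 14 mm high with a lying round clamp of 40 mm diameter and 30 mm width on top, 53 mm high in all; this point is at its centre, 26 mm above its underside. 80 g.
- tire_gauge: Bystander: round steel tire pressure gauge, 68 mm across, 30 mm high, lying face up; origin under its centre.
- grease_jar: Bystander: jar 70 mm high, 70 mm across; origin under its centre.
- driver: Bystander: screwdriver lying along x at the right; origin under it.
There are look-alikes about, which are no part of the job. There is more than one size of the part that bears light_mount_center; the job needs the middle-sized. What is shaped like the part that bears pedal_a_center but blue is not meant.

How it is judged:
On the way, in this order (a step that is already met when the one before it is completed fails the run):
1. the light mount rests on the bench outside the dryer, and every crank, stem and pedal present lies in the drip tray (x of crank_center in the frame of dryer between -0.1 and 0.1 m and y of crank_center in the frame of dryer between -0.14 and 0.14 m and z of each of crank_center, pedal_a_center, pedal_b_center in the frame of dryer below 0.026 m and linear speed of each of crank, stem, pedal_a, pedal_b, light_mount below 0.03 m/s and x of stem_center in the frame of dryer between -0.1 and 0.1 m and y of stem_center in the frame of dryer between -0.14 and 0.14 m and z of stem_center in the frame of dryer below 0.034 m and x of pedal_a_center in the frame of dryer between -0.1 and 0.1 m and y of pedal_a_center in the frame of dryer between -0.14 and 0.14 m and x of pedal_b_center in the frame of dryer between -0.1 and 0.1 m and y of pedal_b_center in the frame of dryer between -0.14 and 0.14 m and height (world z) of light_mount_center below 0.04 m and (x of light_mount_center in the frame of dryer above 0.13 m or x of light_mount_center in the frame of dryer below -0.13 m or y of light_mount_center in the frame of dryer above 0.17 m or y of light_mount_center in the frame of dryer below -0.17 m)), for 0.3 s.
2. the valve wheel's pointer stands at the index line (horizontal distance between wheel_pointer and wheel_mark below 0.005 m), for 0.5 s.
3. the gauge needle lies on the mark (horizontal distance between needle_tip and gauge_mark below 0.003 m), for 0.5 s.
4. the start lever is pushed across to on (value of joint start_lever above 0.75 rad), for 0.2 s.
At the end, for the whole second after the job is handed in: Mount on the bench, centre under 40 mm high; each part in the tray, centre within 100 mm (x) and 140 mm (y) of the tray's centre, under 26 mm high (stem 34); wheel pointer within 5 mm of its line, needle 3 mm of its mark, lever past 0.75 rad; each bystander within 50 mm of its start (all of step 1 and horizontal distance between wheel_pointer and wheel_mark below 0.005 m and horizontal distance between needle_tip and gauge_mark below 0.003 m and value of joint start_lever above 0.75 rad and distance of each of bottle, spacer, tire_gauge, grease_jar, driver from where it was at the start of the episode below 0.05 m); the robot touches nothing.
It fails at once if the bottle is knocked over (angle between bottle's own z axis and vertical above 0.7 rad).
Of crank, stem, pedal_a, pedal_b only 2 to 3 are there at a start; the rules pass over those that are not, and their reading is None.
At some moment in a run one of crank, stem, pedal_a, pedal_b may be knocked a few centimetres aside while the robot is not near it.
Once in a run the grip may slacken for a moment while it holds something.
It also fails if it takes over 210 s, if anything falls off the work surface, if the arm or the gripper's body presses on something with over 40 N, if the wrist force passes 120 N, or if a joint passes its speed limit or range.

### The arm

A 6-joint arm with a two-finger parallel gripper is mounted at the origin on the work surface. World frame = base frame: x ahead of the robot, y to its left, z up, the work surface at z = 0. Lengths are in m, angles in rad, forces in N, time in s.
With the tool pointing down it reaches from about 0.3 to 0.875 m from the base axis. Payload 6.4 kg.
Tool frame: the origin (TCP) lies midway between the tips of the shut fingers; the grasp point (between the pads) lies 19 mm behind it (ctrl.hold_point_z is the distance from the TCP to the grasp point, in m); z points along the fingers, y is the line along which they close (so a half turn about z gives the same grasp; the last joint's range is limited). The gripper opens to 85 mm and grips with 20 to 120 N. Pads are 22 mm wide; open, the fingers measure 114 mm over their backs; the gripper's body (76 mm by 85 mm) begins 54 mm behind the grasp point. The pads swing forward as they close: fully open they stand 13 mm farther back than shut.
Start: joints at [1.051, 0.181, 1.607, -0, 1.354, -0.206], TCP at [0.177, 0.547, 0.231] pointing down, gripper open.
Joint ranges: [-2.99, 2.99], [-0.89, 2.07], [0.3, 2.58], [-1.14, 4.28], [0, 2.63], [-3.12, 3.12]. Speed limits (rad/s): [2.57, 2.57, 3.01, 3.14, 3.14, 3.14].

### API

Orientations are given as a unit quaternion [w, x, y, z].
In Python, from bench import ctrl gives the robot as it stands.
- The arm moves only by the tool carry_out, never from a script. Its argument "plan" is text: rows parted by semicolons, each of 6 numbers parted by spaces: the shift along the tool's x, y, z as a fraction of full scale, then the turn, a rotation vector about the tool's x, y, z as a fraction of full scale. A call has exactly 8 rows; each row shifts and turns the commanded pose from where the row before left it, along the tool's axes as they then stand; what a row does not reach is not made up. Full scale, the value 1, is 40 mm for a shift and 0.1 rad for a turn. A row lasts 1/12 s, in which the tool goes at most 41.7 mm and 7.16 degrees, less where a joint would pass 70% of its speed; a pose out of reach is approached as far as the arm can. A call with a number of a shift or a turn outside -1 to 1 is refused whole. A call with a gripper value outside its range is refused whole. "claw" is the gripper's target within -1 to 1 (shut at 1, half-way at 0, fully open at -1), set as the call begins (left out, the last holds). The fingers move at their own pace and stop on an object; the grip force is fixed at half the most. Time passes only in rows, so rows that do not move let the fingers close, or fill a call up. It gives the time, the measured TCP pose, the force, the opening and the grip force at its end, in the units of the state.
- ctrl.get_obs(): the state, without advancing time (a new reading comes with each control period).
- ctrl.camera(name): name is "side" or "top"; returns a dict with "pixels" (384x512x3 uint8, red, green, blue), "mtx" (3x3 intrinsics, pixels), "R" (3x3) and "t" (3): a world point X has camera coordinates R X + t. Camera axes: x right, y down, z forward; pixel columns grow to the right and rows downward; lengths in m; the calibration is good to about 2 mm. A picture is of the moment at which its call begins. There is no depth.
- ctrl.hand_in(): hands the job in; it is judged then, once.
The state is a dict: "time_s": time; "q": joint angles; "dq": joint speeds; "joint_efforts": joint torques, N m; "eef_pos": TCP position; "eef_rot": TCP orientation; "wrist_force": force on the tool from outside, world axes, zero at the start; "torque": the same for the moment, N m; "opening": opening from 0.0 (shut) to 1.0 (fully open); "grasp_force": force on a finger pad.
Only numpy, scipy, OpenCV 4.12 (cv2) and the standard library are available. Lean on these libraries where they do the work, as an engineer would, in place of code of your own. Each camera call takes 0.05 s, during which the arm holds its last target. There are 200 camera calls.

## Working session

There is one attempt and no reset: what is moved stays moved. The work goes in short steps, Python scripts to look and compute and a tool call to move; the robot and the scene stay as the last step left them, time stands still between calls to the robot, and variables do not carry over. Pictures are saved under pics/ and viewed, at most 14 in all, crops included, and the job is handed in when it is done.

Besides the shell and the picture viewer there is one more tool, called as a command line: name --argument value ..., lists and objects as JSON in quotes. carry_out: Moves the arm, as the interface text tells. Shift numbers are shares of 40 mm and turn numbers shares of 0.1 rad, none past 1 either way. Its arguments: {"type":"object","properties":{"plan":{"type":"string"},"claw":{"type":"number"}},"required":["plan"]}

```bash
mkdir -p pics && cat > h.py <<'E'
import numpy as np, cv2, sys
from bench import ctrl
def snap(n,f):
    c=ctrl.camera(n); np.savez(f'pics/{f}.npz',**{k:np.array(v) for k,v in c.items()})
    cv2.imwrite(f'pics/{f}.png',c['pixels'][:,:,::-1]); return c
def load(f): return np.load(f'pics/{f}.npz')
def px(c,u,v,z):
    M=np.array(c['mtx']);R=np.array(c['R']);t=np.array(c['t'])
    d=R.T@np.linalg.solve(M,[u,v,1.]); o=-R.T@t
    return o+d*(z-o[2])/d[2]
def proj(c,X):
    p=np.array(c['mtx'])@(np.array(c['R'])@np.array(X)+np.array(c['t'])); return p[:2]/p[2]
E
python3 - <<'E'
from h import *
a=snap('top','t0');b=snap('side','s0')
for n,f in((a,'t0'),(b,'s0')):
    print(-np.array(n['R']).T@n['t'])
    cv2.imwrite(f'pics/{f}b.png',cv2.resize(n['pixels'][:,:,::-1],(800,600),interpolation=cv2.INTER_CUBIC))
o=ctrl.get_obs();print(o['eef_pos'],o['eef_rot'],o['time_s'],ctrl.hold_point_z)
E
```

```text
[ 0.31836497 -0.06098756  1.16186026]
[0.31626062 0.76285752 0.99050397]
[0.17725082 0.54651199 0.23047967] [-2.72573830e-04  1.56253586e-01  9.87716675e-01 -7.15348924e-04] 0.1 0.0187
```

View pics/t0b.png

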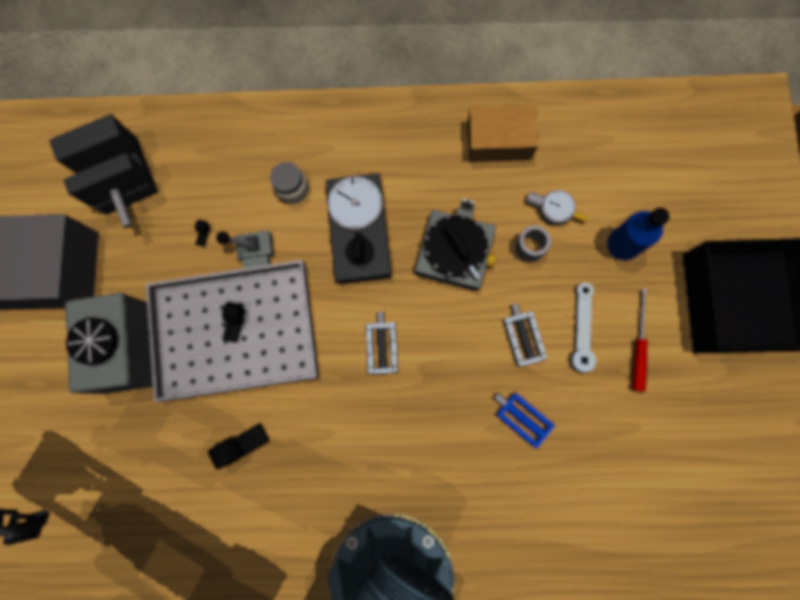

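View pics/s0b.png

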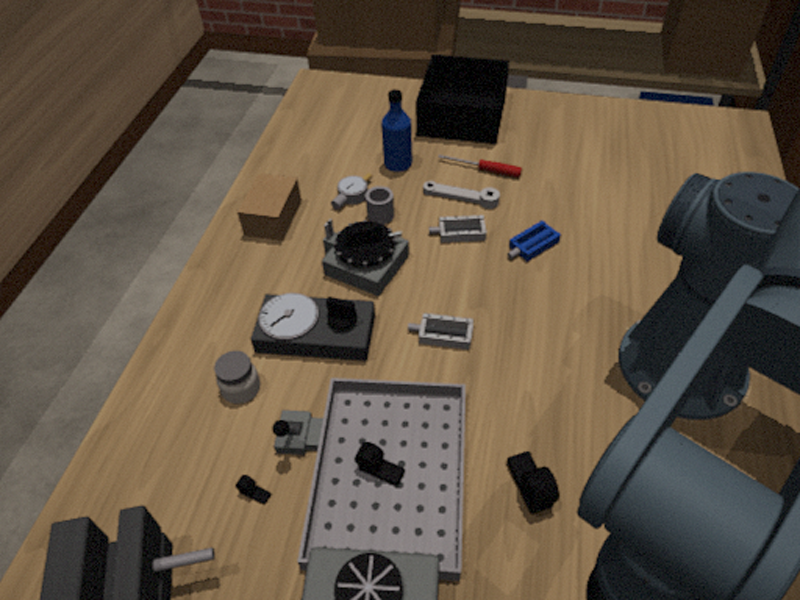

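The top view (800 px scale) shows the dryer tray centred near (232,330), with its blower on the left. The lever block is at (254,245) with its ball at (224,238), the regulator at (360,225) and the valve at (455,248). The side view agrees.

Candidates:
- **Mount:** the one in the tray at (234,320) is the middle size. The big one at (238,446) and the small one at (202,232) are look-alikes.
- **Pedals:** the silver ones at (381,345) and (525,335). The blue one at (525,420) is a look-alike.
- **Crank:** at (584,327).
- **Stem:** none is visible.

```bash
python3 - <<'E'
from h import *
a=load('t0'); k=.64
P=lambda u,v,z:px(a,u*k,v*k,z)
for n,u,v,z in [('tray TL(+x,+y)',150,285,.035),('tray TR',303,263,.035),('BR',317,377,.035),('BL',155,399,.035),('mountTop',233,312,.053),('mountfoot end',232,340,.014),('bigA',212,459,.014),('bigB',267,432,.014),
 ('ped1 near',382,372,.024),('ped1 far',380,325,.024),('ped1 tip',380,314,.012),('ped2 near',532,362,.024),('ped2 far',517,317,.024),
 ('crank near',583,361,.02),('crank far',585,290,.018),('knob',358,247,.1),('gaugepiv',355,203,.06),('wheel',456,245,.07),('ball',224,238,.09)]:
    print(n,P(u,v,z).round(3))
c=a['pixels'][:,:,::-1]
t=cv2.resize(c[165:265,90:350],None,fx=3,fy=3,interpolation=cv2.INTER_CUBIC)
b=cv2.resize(c[105:185,205:325],(780,520),interpolation=cv2.INTER_CUBIC)[:,:]
cv2.imwrite('pics/c1.png',t);cv2.imwrite('pics/c2.png',b)
c=load('s0')['pixels'][:,:,::-1]
E
```

```text
tray TL(+x,+y) [0.556 0.461 0.035]
tray TR [0.592 0.16  0.035]
BR [0.37  0.131 0.035]
BL [0.336 0.439 0.035]
mountTop [0.496 0.289 0.053]
mountfoot end [0.446 0.302 0.014]
bigA [0.222 0.334 0.014]
bigB [0.269 0.23  0.014]
ped1 near [0.377 0.009 0.024]
ped1 far [0.467 0.011 0.024]
ped1 tip [0.49  0.011 0.012]
ped2 near [ 0.389 -0.277  0.024]
ped2 far [ 0.476 -0.253  0.024]
crank near [ 0.389 -0.374  0.02 ]
crank far [ 0.526 -0.389  0.018]
knob [0.604 0.045 0.1  ]
gaugepiv [0.703 0.054 0.06 ]
wheel [ 0.61  -0.139  0.07 ]
ball [0.631 0.299 0.09 ]
```

View pics/c1.png

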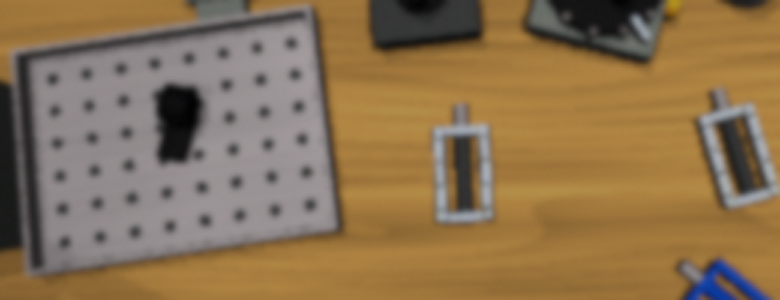

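```bash
python3 - <<'E'
from h import *
c=load('s0')['pixels'][:,:,::-1]; d=load('t0')['pixels'][:,:,::-1]
r=lambda im,u,v,w,h:cv2.resize(im[v:v+h,u:u+w],(400,300),interpolation=cv2.INTER_CUBIC)
# tiles 80x60 (x5)
A=r(c,200,265,80,60);B=r(d,256,125,80,60);C=r(d,335,175,80,60);D=r(d,200,105,80,60)
cv2.imwrite('pics/c3.png',np.vstack([np.hstack([A,B]),np.hstack([C,D])]))
E
```

```text
(no output)
```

View pics/c3.png

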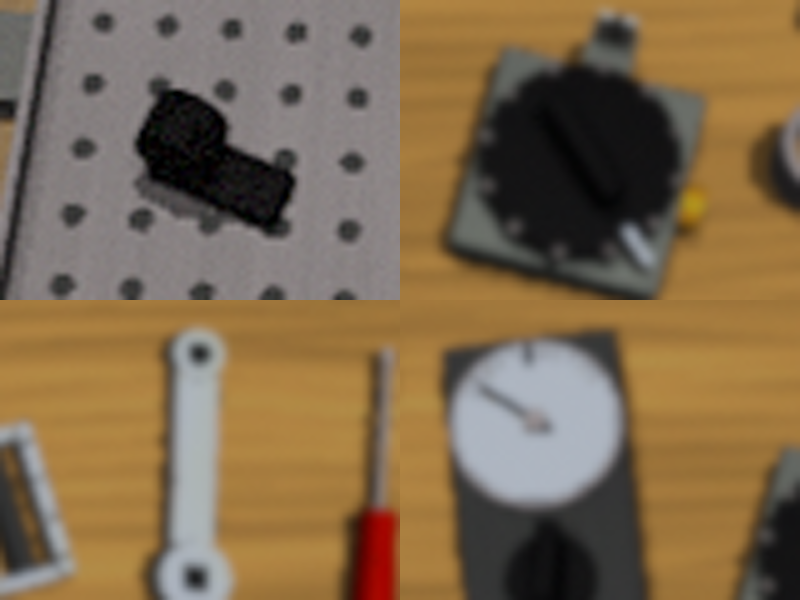

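```bash
python3 - <<'E'
from h import *
a=load('t0');s=load('s0')
A=lambda u,v,z:px(s,200+u/5,265+v/5,z).round(3)
B=lambda u,v,z:px(a,256+(u-400)/5,125+v/5,z).round(3)
C=lambda u,v,z:px(a,335+u/5,175+(v-300)/5,z).round(3)
D=lambda u,v,z:px(a,200+(u-400)/5,105+(v-300)/5,z).round(3)
print('mount botL',A(150,185,.005),'botR',A(270,230,.005),'nearTop',A(295,178,.019), 'botL+',A(142,178,.005))
print('wheel c',B(580,163,.069),'ptr in',B(622,228,.065),'ptr out',B(653,265,.065),'plate top',B(615,28,.085),'rib ends',B(548,105,.105),B(612,195,.105))
print('crank',C(198,352,.018),C(195,577,.026))
print('gauge piv',D(537,422,.06),'tip',D(480,385,.06),'mark',D(529,352,.06),'knob c',D(550,575,.065))
E
sed -n 1,1p /dev/null
```

```text
mount botL [0.513 0.308 0.005] botR [0.449 0.32  0.005] nearTop [0.441 0.297 0.019] botL+ [0.517 0.305 0.005]
wheel c [ 0.608 -0.139  0.069] ptr in [ 0.569 -0.162  0.065] ptr out [ 0.546 -0.18   0.065] plate top [ 0.685 -0.162  0.085] rib ends [ 0.633 -0.119  0.105] [ 0.579 -0.154  0.105]
crank [ 0.527 -0.39   0.018] [ 0.39  -0.375  0.026]
gauge piv [0.705 0.053 0.06 ] tip [0.729 0.088 0.06 ] mark [0.75  0.058 0.06 ] knob c [0.607 0.046 0.065]
```

The mount in the tray is the middle size: its foot is about 70 mm, against about 115 mm for the big one. The crank's boss spacing is 138 mm against an expected 137 mm, and the pedals are silver. Next I'll write the motion helper and approach the mount.

```bash
cat >> h.py <<'E'
from scipy.spatial.transform import Rotation as Ro
def Rpsi(psi):
    y=np.array([np.cos(psi),np.sin(psi),0]);z=np.array([0,0,-1.]);return np.column_stack([np.cross(y,z),y,z])
def go(*ways,n=None,start=None):
    """ways: (x,y,z,psi[,rows]); prints per-leg row numbers in tool axes"""
    o=ctrl.get_obs();p=np.array(o['eef_pos']);w,x,y,z=o['eef_rot'];R=Ro.from_quat([x,y,z,w]).as_matrix()
    if start is not None: p=np.array(start[:3]);R=Rpsi(start[3])
    print('now',p.round(4),'psi',round(np.arctan2(R[1,1],R[0,1]),3),'t',round(o['time_s'],1),'q',np.round(o['q'],2))
    for wy in ways:
        X=np.array(wy[:3]);T=Rpsi(wy[3])
        rv=Ro.from_matrix(R.T@T).as_rotvec()
        if abs(rv[2])>np.pi/2+.2: T=Rpsi(wy[3]+np.pi);rv=Ro.from_matrix(R.T@T).as_rotvec()
        k=wy[4] if len(wy)>4 else int(np.ceil(max(np.linalg.norm(X-p)/.038,np.linalg.norm(rv)/.1,1)))
        rows=[]
        for i in range(k):
            Ri=R@Ro.from_rotvec(rv*i/k).as_matrix()
            rows.append(' '.join(f'{v:.3f}'.rstrip('0').rstrip('.').replace('-0.','-.') for v in np.r_[Ri.T@(X-p)/k/.04,rv/k/.1]))
        print(k,'rows:','; '.join(rows)); p,R=X,T
E
python3 - <<'E'
from h import *
go((.49,.294,.15,1.38,8),(.49,.294,.022,1.38,5))
E
```

```text
now [0.1773 0.5465 0.2305] psi 1.257 t 0.1 q [ 1.05  0.18  1.61  0.    1.35 -0.21]
8 rows: -1.173 -.449 0.252 -.002 -.001 -.154; -1.166 -.467 0.252 -.002 -.001 -.154; -1.159 -.484 0.252 -.002 -.001 -.154; -1.151 -.502 0.252 -.002 -.001 -.154; -1.143 -.52 0.252 -.002 -.001 -.154; -1.135 -.538 0.252 -.002 -.001 -.154; -1.127 -.555 0.252 -.002 -.001 -.154; -1.118 -.572 0.252 -.002 -.001 -.154
5 rows: 0 0 0.64 0 0 0; 0 0 0.64 0 0 0; 0 0 0.64 0 0 0; 0 0 0.64 0 0 0; 0 0 0.64 0 0 0
```

carry_out --plan "-.85 -.33 0 0 0 -.15; -.85 -.34 0 0 0 -.15; -.84 -.35 0 0 0 -.15; -.84 -.36 0 0 0 -.15; -.83 -.38 0 0 0 -.15; -.83 -.39 0 0 0 -.15; -.82 -.4 0 0 0 -.15; -.82 -.41 0 0 0 -.15" --claw -1

```text
time_s: 0.77
eef_pos: [0.406, 0.362, 0.231]
eef_rot: [-0.0, 0.096, 0.995, -0.0]
wrist_force: [0.9, -0.6, 0.3]
opening: 0.999
grasp_force: 0.0
```

carry_out --plan "-.82 -.41 .2 0 0 0; -.82 -.41 .2 0 0 0; -.82 -.41 .2 0 0 0; 0 0 .7 0 0 0; 0 0 .7 0 0 0; 0 0 0 0 0 0; 0 0 0 0 0 0; 0 0 0 0 0 0"

```text
time_s: 1.43
eef_pos: [0.4925, 0.2967, 0.1524]
eef_rot: [0.0, 0.096, 0.995, 0.0]
wrist_force: [-0.0, 0.0, 1.1]
opening: 0.998
grasp_force: 0.0
```

```bash
python3 - <<'E'
from h import *
go((.490,.294,.022,1.38,5))
s=snap('side','s1');cv2.imwrite('pics/s1c.png',cv2.resize(s['pixels'][200:350,150:350,::-1],(800,600),interpolation=cv2.INTER_CUBIC))
E
```

```text
now [0.4925 0.2967 0.1524] psi 1.378 t 1.4 q [ 0.34  0.26  1.68  0.    1.2  -1.04]
5 rows: 0.01 -.016 0.652 0.001 0.001 -.005; 0.01 -.016 0.652 0.001 0.001 -.005; 0.01 -.016 0.652 0.001 0.001 -.005; 0.01 -.016 0.652 0.001 0.001 -.005; 0.01 -.016 0.652 0.001 0.001 -.005
```

View pics/s1c.png

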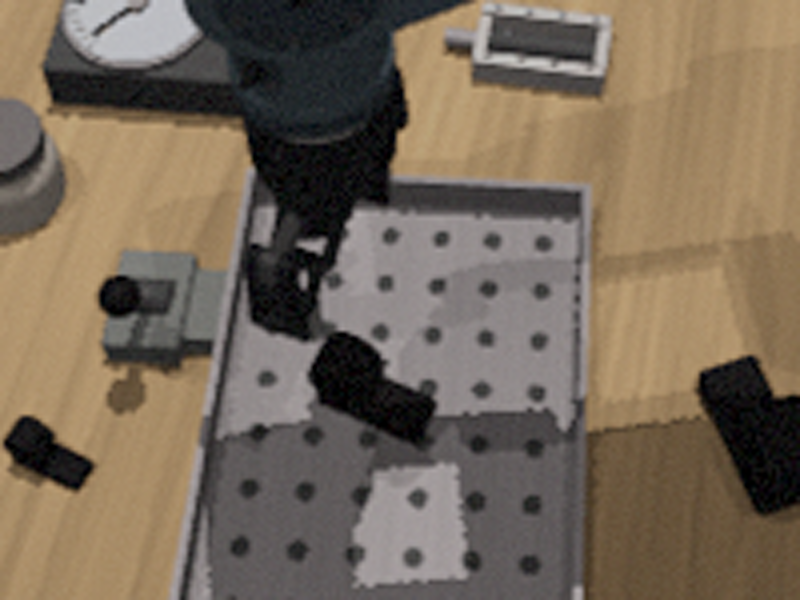

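The mount at crop pixel (365,390) is under the gripper and its foot is square to the fingers, so I'll descend and grip.

carry_out --plan ".01 -.02 .65 0 0 0; .01 -.02 .65 0 0 0; .01 -.02 .65 0 0 0; .01 -.01 .65 0 0 0; .01 -.01 .65 0 0 0; 0 0 0 0 0 0; 0 0 0 0 0 0; 0 0 0 0 0 0"

```text
time_s: 2.15
eef_pos: [0.4914, 0.2944, 0.0238]
eef_rot: [0.002, 0.096, 0.995, 0.001]
wrist_force: [0.3, 0.2, 0.3]
opening: 1.0
grasp_force: 0.0
```

carry_out --plan "0 0 0 0 0 0; 0 0 0 0 0 0; 0 0 0 0 0 0; 0 0 0 0 0 0; 0 0 0 0 0 0; 0 0 0 0 0 0; 0 0 0 0 0 0; 0 0 0 0 0 0" --claw 1

```text
time_s: 2.82
eef_pos: [0.4905, 0.2938, 0.0223]
eef_rot: [0.001, 0.097, 0.995, 0.0]
wrist_force: [-1.0, -0.1, 6.5]
opening: 0.342
grasp_force: 59.7
```

carry_out --plan "0 0 -.6 0 0 0; 0 0 -.7 0 0 0; 0 0 -.7 0 0 0; 0 0 -.7 0 0 0; 0 0 0 0 0 0; 0 0 0 0 0 0; 0 0 0 0 0 0; 0 0 0 0 0 0"

```text
time_s: 3.48
eef_pos: [0.4884, 0.293, 0.1275]
eef_rot: [-0.001, 0.097, 0.995, -0.001]
wrist_force: [-0.5, -0.2, -1.1]
opening: 0.346
grasp_force: 59.0
```

```bash
python3 - <<'E'
from h import *
go((.42,-.12,.125,1.5),(.42,-.12,.019,1.5,5))
E
```

```text
now [0.4884 0.293  0.1275] psi 1.377 t 3.5 q [ 0.33  0.28  1.71 -0.    1.15 -1.04]
12 rows: -.026 -.872 0.007 -.001 -.002 -.103; -.017 -.872 0.006 -.001 -.002 -.103; -.008 -.872 0.006 -.001 -.002 -.103; 0.001 -.872 0.006 -.001 -.002 -.103; 0.01 -.872 0.006 -.001 -.002 -.103; 0.019 -.872 0.006 -.001 -.002 -.103; 0.028 -.872 0.006 -.001 -.002 -.103; 0.037 -.871 0.006 -.001 -.002 -.103; 0.046 -.871 0.006 -.001 -.002 -.103; 0.054 -.87 0.006 -.001 -.002 -.103; 0.063 -.87 0.005 -.001 -.002 -.103; 0.072 -.869 0.005 -.001 -.002 -.103
5 rows: 0 0 0.53 0 0 0; 0 0 0.53 0 0 0; 0 0 0.53 0 0 0; 0 0 0.53 0 0 0; 0 0 0.53 0 0 0
```

carry_out --plan "-.02 -.87 0 0 0 -.1; -.02 -.87 0 0 0 -.1; -.01 -.87 0 0 0 -.1; 0 -.87 0 0 0 -.1; .01 -.87 0 0 0 -.1; .02 -.87 0 0 0 -.1; .03 -.87 0 0 0 -.1; .04 -.87 0 0 0 -.1"

```text
time_s: 4.15
eef_pos: [0.442, 0.0176, 0.1279]
eef_rot: [-0.001, 0.056, 0.998, 0.0]
wrist_force: [1.0, -0.9, -0.9]
opening: 0.343
grasp_force: 63.5
```

carry_out --plan ".05 -.87 0 0 0 -.1; .05 -.87 0 0 0 -.1; .06 -.87 0 0 0 -.1; .07 -.87 0 0 0 -.1; 0 0 .7 0 0 0; 0 0 .7 0 0 0; 0 0 .7 0 0 0; 0 0 .1 0 0 0"

```text
time_s: 4.82
eef_pos: [0.4163, -0.1167, 0.0361]
eef_rot: [-0.005, 0.037, 0.999, 0.003]
wrist_force: [-1.2, -0.0, -0.5]
opening: 0.344
grasp_force: 63.6
```

```bash
python3 - <<'E'
from h import *
go((.42,-.12,.0185,1.5,3))
print(ctrl.get_obs()['opening'],ctrl.get_obs()['grasp_force'])
E
```

```text
now [ 0.4163 -0.1167  0.0361] psi 1.496 t 4.8 q [-0.55  0.17  2.08 -0.    0.9  -2.05]
3 rows: -.034 -.026 0.146 0.016 -.031 -.014; -.034 -.026 0.147 0.016 -.031 -.014; -.033 -.025 0.147 0.016 -.031 -.014
0.34353003935948145 63.56719136238098
```

carry_out --plan "0 0 .15 0 0 0; 0 0 .15 0 0 0; 0 0 .1 0 0 0; 0 0 0 0 0 0; 0 0 0 0 0 0; 0 0 0 0 0 0; 0 0 0 0 0 0; 0 0 0 0 0 0"

```text
time_s: 5.48
eef_pos: [0.4212, -0.119, 0.0258]
eef_rot: [0.001, 0.037, 0.999, -0.0]
wrist_force: [-0.5, 0.2, -0.3]
opening: 0.343
grasp_force: 63.5
```

carry_out --plan "0 0 0 0 0 0; 0 0 0 0 0 0; 0 0 0 0 0 0; 0 0 -.6 0 0 0; 0 0 -.8 0 0 0; 0 0 -.8 0 0 0; 0 0 -.8 0 0 0; 0 0 0 0 0 0" --claw -1

```text
time_s: 6.15
eef_pos: [0.4244, -0.1209, 0.1515]
eef_rot: [0.005, 0.037, 0.999, -0.003]
wrist_force: [0.6, -0.9, 0.2]
opening: 1.002
grasp_force: 0.0
```

```bash
python3 - <<'E'
from h import *
go((.422,.010,.13,1.571,5),(.422,.010,.002,1.571,5))
a=snap('top','t2');cv2.imwrite('pics/t2c.png',cv2.resize(a['pixels'][:,:,::-1][130:310,200:440],(800,600),interpolation=cv2.INTER_CUBIC))
E
```

```text
now [ 0.4244 -0.1209  0.1515] psi 1.497 t 6.2 q [-0.55 -0.04  2.02  0.    1.16 -2.05]
5 rows: 0.061 0.653 0.104 -.011 0.019 -.148; 0.051 0.653 0.105 -.011 0.019 -.148; 0.042 0.654 0.105 -.011 0.019 -.148; 0.032 0.654 0.106 -.011 0.019 -.148; 0.022 0.655 0.107 -.011 0.019 -.148
5 rows: 0 0 0.64 0 0 0; 0 0 0.64 0 0 0; 0 0 0.64 0 0 0; 0 0 0.64 0 0 0; 0 0 0.64 0 0 0
```

View pics/t2c.png

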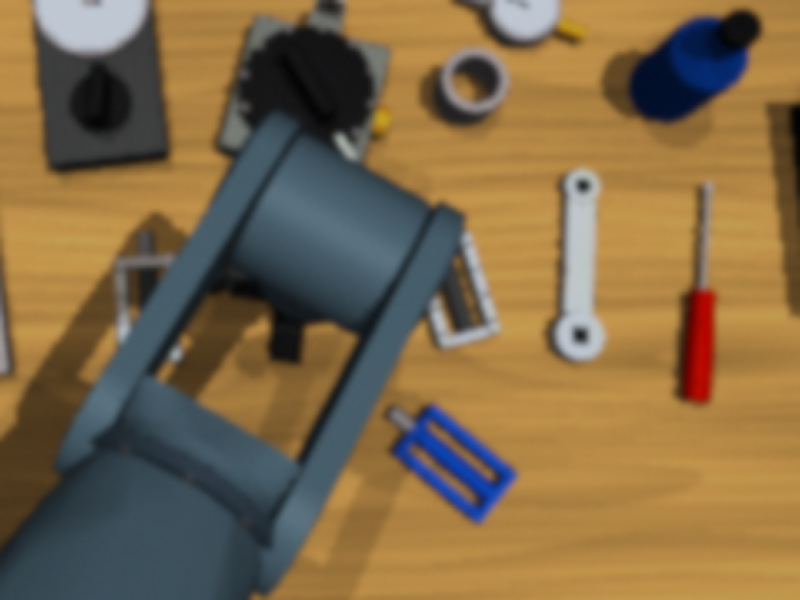

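The mount is on the bench at crop pixel (285,340). Both pedals and the crank are unchanged. Next is pedal 1.

carry_out --plan ".06 .65 .1 0 0 -.15; .05 .65 .1 0 0 -.15; .04 .65 .1 0 0 -.15; .03 .65 .1 0 0 -.15; .02 .65 .1 0 0 -.15; 0 0 .4 0 0 0; 0 0 .4 0 0 0; 0 0 0 0 0 0"

```text
time_s: 6.87
eef_pos: [0.4153, 0.0127, 0.0897]
eef_rot: [-0.003, -0.001, 1.0, 0.001]
wrist_force: [-0.8, -1.2, -0.7]
opening: 1.0
grasp_force: 0.0
```

```bash
python3 - <<'E'
from h import *
s=snap('side','s2');cv2.imwrite('pics/s2c.png',cv2.resize(s['pixels'][130:250,190:350,::-1],(800,600),interpolation=cv2.INTER_CUBIC))
go((.422,.010,.001,1.571,4))
E
```

```text
now [0.4162 0.0122 0.0911] psi 1.573 t 6.9 q [-0.26  0.02  2.1  -0.    1.03 -1.83]
4 rows: -.039 -.015 0.563 0.003 -.013 0.004; -.039 -.015 0.563 0.003 -.013 0.004; -.038 -.014 0.563 0.003 -.013 0.004; -.037 -.014 0.563 0.003 -.013 0.004
```

View pics/s2c.png

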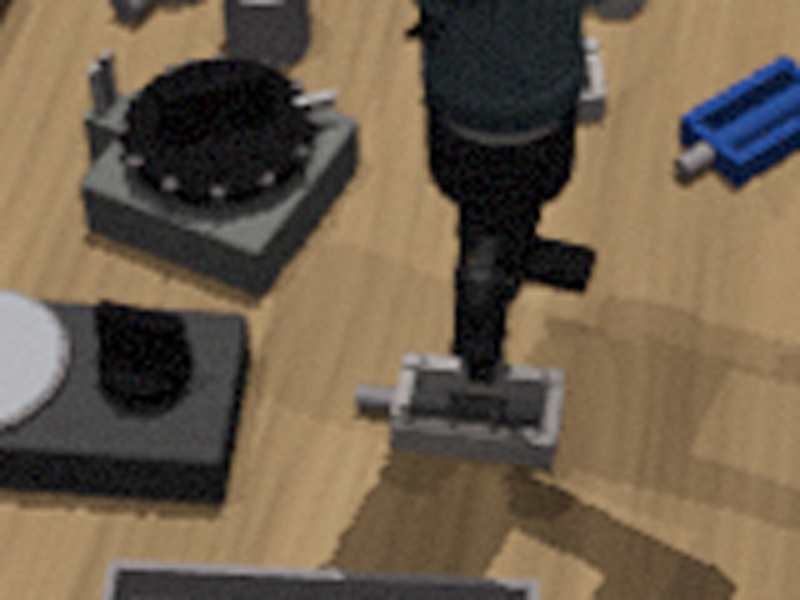

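The mount lies flat on the bench at (570,265). The gripper stands over the middle of pedal 1, around (478,400).

carry_out --plan "-.04 -.02 .56 0 0 0; -.04 -.02 .56 0 0 0; -.04 -.02 .56 0 0 0; -.04 -.01 .56 0 0 0; 0 0 0 0 0 0; 0 0 0 0 0 0; 0 0 0 0 0 0; 0 0 0 0 0 0"

```text
time_s: 7.58
eef_pos: [0.4261, 0.0082, 0.0052]
eef_rot: [0.001, -0.001, 1.0, -0.0]
wrist_force: [0.3, 1.0, 0.4]
opening: 1.004
grasp_force: 0.0
```

carry_out --plan "0 0 0 0 0 0; 0 0 0 0 0 0; 0 0 0 0 0 0; 0 0 0 0 0 0; 0 0 0 0 0 0; 0 0 0 0 0 0; 0 0 0 0 0 0; 0 0 0 0 0 0" --claw 1

```text
time_s: 8.25
eef_pos: [0.4257, 0.0085, 0.005]
eef_rot: [0.001, -0.001, 1.0, -0.0]
wrist_force: [-1.9, 0.9, 11.0]
opening: 0.641
grasp_force: 62.6
```

carry_out --plan "0 0 -.6 0 0 0; 0 0 -.7 0 0 0; 0 0 -.7 0 0 0; 0 0 -.7 0 0 0; 0 0 0 0 0 0; 0 0 0 0 0 0; 0 0 0 0 0 0; 0 0 0 0 0 0"

```text
time_s: 8.92
eef_pos: [0.4235, 0.009, 0.1103]
eef_rot: [-0.001, -0.001, 1.0, 0.0]
wrist_force: [-0.8, 0.2, -2.6]
opening: 0.638
grasp_force: 66.0
```

```bash
python3 - <<'E'
from h import *
c=np.array([.4635,.298]);R=np.array([[np.cos(.115),-np.sin(.115)],[np.sin(.115),np.cos(.115)]])
p=c+R@[-.01,.06];print(p)
go((*p,.11,1.571+.115),(*p,.008,1.686,3))
E
```

```text
[0.44668125 0.35645622]
now [0.4235 0.009  0.1103] psi 1.572 t 8.9 q [-0.26 -0.    2.08 -0.    1.07 -1.83]
10 rows: -.059 0.869 0.001 0.001 -.003 -.114; -.069 0.868 0.001 0.001 -.003 -.114; -.079 0.867 0.001 0.001 -.003 -.114; -.089 0.866 0.001 0.001 -.003 -.114; -.098 0.865 0.001 0.001 -.003 -.114; -.108 0.864 0.001 0.001 -.003 -.114; -.118 0.863 0.001 0.001 -.003 -.114; -.128 0.861 0.001 0.001 -.003 -.114; -.138 0.86 0.001 0.001 -.003 -.114; -.148 0.858 0.001 0.001 -.003 -.114
3 rows: 0 0 0.85 0 0 0; 0 0 0.85 0 0 0; 0 0 0.85 0 0 0
```

carry_out --plan "-.06 .87 0 0 0 -.11; -.07 .87 0 0 0 -.11; -.08 .87 0 0 0 -.11; -.09 .87 0 0 0 -.11; -.1 .87 0 0 0 -.11; -.11 .86 0 0 0 -.11; -.12 .86 0 0 0 -.11; -.13 .86 0 0 0 -.11"

```text
time_s: 9.58
eef_pos: [0.4428, 0.2883, 0.1096]
eef_rot: [-0.002, -0.045, 0.999, -0.001]
wrist_force: [0.9, -1.2, -1.8]
opening: 0.64
grasp_force: 65.9
```

carry_out --plan "-.14 .86 0 0 0 -.12; -.15 .86 0 0 0 -.12; 0 0 .6 0 0 0; 0 0 .6 0 0 0; 0 0 .6 0 0 0; 0 0 0 0 0 0; 0 0 0 0 0 0; 0 0 0 0 0 0"

```text
time_s: 10.25
eef_pos: [0.4493, 0.3564, 0.0397]
eef_rot: [-0.0, -0.056, 0.998, -0.0]
wrist_force: [0.1, 0.3, -1.7]
opening: 0.641
grasp_force: 65.9
```

```bash
python3 - <<'E'
from h import *
go((.4467,.3565,.011,1.686,3))
o=ctrl.get_obs();print(o['opening'],o['grasp_force'],o['wrist_force'])
E
```

```text
now [0.4493 0.3564 0.0397] psi 1.684 t 10.2 q [ 0.46  0.42  1.73  0.    0.99 -1.22]
3 rows: 0.022 0.003 0.239 -.001 -.002 -.008; 0.022 0.003 0.239 -.001 -.002 -.008; 0.022 0.003 0.239 -.001 -.002 -.008
0.6406540670011577 65.88157296180725 [ 0.05297799  0.28666285 -1.70638497]
```

carry_out --plan "0 0 .24 0 0 0; 0 0 .24 0 0 0; 0 0 .23 0 0 0; 0 0 0 0 0 0; 0 0 0 0 0 0; 0 0 0 0 0 0; 0 0 0 0 0 0; 0 0 0 0 0 0"

```text
time_s: 10.92
eef_pos: [0.4492, 0.3565, 0.0113]
eef_rot: [-0.0, -0.057, 0.998, -0.0]
wrist_force: [-0.5, 0.3, -1.6]
opening: 0.639
grasp_force: 66.5
```

carry_out --plan "0 0 0 0 0 0; 0 0 0 0 0 0; 0 0 0 0 0 0; 0 0 -.4 0 0 0; 0 0 -.7 0 0 0; 0 0 -.8 0 0 0; 0 0 -.8 0 0 0; 0 0 0 0 0 0" --claw "-.6"

```text
carry_out: Invalid argument: claw='-.6' is not valid JSON
```

```bash
python3 - <<'E'
from h import *
p2=(.4325,-.265)
go((*p2,.11,1.571+.27),(*p2,.002,1.841,3))
a=snap('top','t3');cv2.imwrite('pics/t3b.png',cv2.resize(a['pixels'][:,:,::-1],(800,600),interpolation=cv2.INTER_CUBIC))
E
```

```text
now [0.4492 0.3565 0.0113] psi 1.684 t 10.9 q [ 0.46  0.47  1.74 -0.    0.94 -1.22]
17 rows: 0.128 -.905 -.145 -0 -0 -.092; 0.136 -.904 -.145 -0 -0 -.092; 0.144 -.903 -.145 -0 -0 -.092; 0.153 -.901 -.145 -0 -0 -.092; 0.161 -.9 -.145 -0 -0 -.092; 0.169 -.898 -.145 -0 -0 -.092; 0.178 -.897 -.145 -0 -0 -.092; 0.186 -.895 -.145 -0 -0 -.092; 0.194 -.893 -.145 -0 -0 -.092; 0.202 -.892 -.145 -0 -0 -.092; 0.211 -.89 -.145 -0 -0 -.092; 0.219 -.888 -.145 -0 -0 -.092; 0.227 -.886 -.145 -0 -0 -.092; 0.235 -.884 -.145 -0 -0 -.092; 0.243 -.881 -.145 -0 -0 -.092; 0.251 -.879 -.145 -0 -0 -.092; 0.26 -.877 -.145 -0 -0 -.092
3 rows: 0 0 0.9 0 0 0; 0 0 0.9 0 0 0; 0 0 0.9 0 0 0
```

View pics/t3b.png

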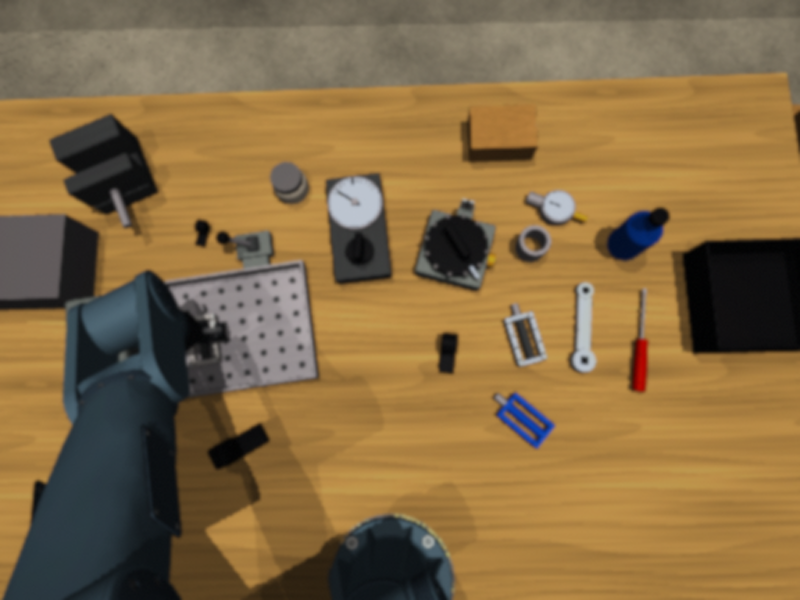

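Pedal 1 is held just above the tray floor near (205,335). The mount lies free at (448,352), and pedal 2 (525,335) and the crank (584,327) are unmoved. The last release call was refused, so I'll repeat it.

carry_out --plan "0 0 0 0 0 0; 0 0 0 0 0 0; 0 0 0 0 0 0; 0 0 -.5 0 0 0; 0 0 -.7 0 0 0; 0 0 -.8 0 0 0; 0 0 -.8 0 0 0; 0 0 0 0 0 0" --claw -0.6

```text
time_s: 11.63
eef_pos: [0.4534, 0.3588, 0.1307]
eef_rot: [0.006, -0.057, 0.998, 0.002]
wrist_force: [1.5, 1.2, 0.8]
opening: 0.804
grasp_force: 0.0
```

carry_out --plan ".13 -.9 0 0 0 -.09; .14 -.9 0 0 0 -.09; .14 -.9 0 0 0 -.09; .15 -.9 0 0 0 -.09; .16 -.9 0 0 0 -.09; .17 -.9 0 0 0 -.09; .18 -.9 0 0 0 -.09; .19 -.9 0 0 0 -.09" --claw -1

```text
time_s: 12.3
eef_pos: [0.4408, 0.0626, 0.1236]
eef_rot: [0.001, -0.093, 0.996, -0.0]
wrist_force: [0.1, 0.4, -0.3]
opening: 1.003
grasp_force: 0.0
```

carry_out --plan ".19 -.89 0 0 0 -.09; .2 -.89 0 0 0 -.09; .21 -.89 0 0 0 -.09; .22 -.89 0 0 0 -.09; .23 -.89 0 0 0 -.09; .24 -.89 0 0 0 -.09; .24 -.88 0 0 0 -.1; .25 -.88 0 0 0 -.1"

```text
time_s: 12.97
eef_pos: [0.4323, -0.2306, 0.1236]
eef_rot: [0.0, -0.129, 0.992, -0.0]
wrist_force: [0.8, 0.9, -0.0]
opening: 0.998
grasp_force: 0.0
```

```bash
python3 - <<'E'
from h import *
p2=(.4325,-.265)
go((*p2,.04,1.841,3),(*p2,.002,1.841,2))
s=snap('side','s3');a=snap('top','t4');r=lambda im,u,v:cv2.resize(im[v:v+120,u:u+80,::-1],(400,600),interpolation=cv2.INTER_CUBIC)
cv2.imwrite('pics/s3c.png',np.hstack([r(s['pixels'],255,100),r(a['pixels'],95,155)]))
E
```

```text
now [ 0.4323 -0.2306  0.1236] psi 1.83 t 13.0 q [-0.73  0.12  1.91  0.    1.11 -2.56]
3 rows: 0.072 -.277 0.697 -.003 0.002 -.036; 0.073 -.277 0.697 -.003 0.002 -.036; 0.074 -.277 0.697 -.003 0.002 -.036
2 rows: 0 0 0.475 0 0 0; 0 0 0.475 0 0 0
```

View pics/s3c.png

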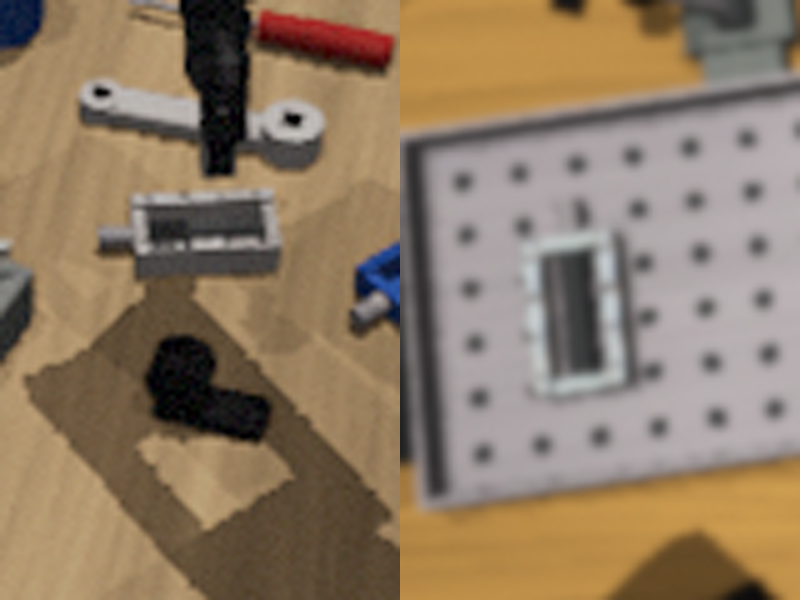

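Pedal 1 lies flat in the tray, and pedal 2 is below the gripper at left-tile pixel (205,225). Descending.

carry_out --plan ".07 -.28 .6 0 0 -.03; .07 -.28 .6 0 0 -.03; .07 -.28 .6 0 0 -.03; 0 0 .6 0 0 0; 0 0 .6 0 0 0; 0 0 0 0 0 0; 0 0 0 0 0 0; 0 0 0 0 0 0"

```text
time_s: 13.73
eef_pos: [0.4338, -0.2633, 0.0044]
eef_rot: [0.0, -0.134, 0.991, -0.0]
wrist_force: [0.4, 0.1, 0.1]
opening: 1.0
grasp_force: 0.0
```

carry_out --plan "0 0 0 0 0 0; 0 0 0 0 0 0; 0 0 0 0 0 0; 0 0 0 0 0 0; 0 0 0 0 0 0; 0 0 0 0 0 0; 0 0 0 0 0 0; 0 0 0 0 0 0" --claw 1

```text
time_s: 14.4
eef_pos: [0.4345, -0.2644, 0.0054]
eef_rot: [0.001, -0.134, 0.991, -0.002]
wrist_force: [-0.6, 0.2, 8.4]
opening: 0.639
grasp_force: 63.7
```

carry_out --plan "0 0 -.6 0 0 0; 0 0 -.7 0 0 0; 0 0 -.7 0 0 0; 0 0 -.7 0 0 0; 0 0 -.2 0 0 0; 0 0 0 0 0 0; 0 0 0 0 0 0; 0 0 0 0 0 0"

```text
time_s: 15.07
eef_pos: [0.4321, -0.2622, 0.1175]
eef_rot: [-0.001, -0.134, 0.991, 0.001]
wrist_force: [0.0, 0.1, -2.1]
opening: 0.641
grasp_force: 65.2
```

```bash
python3 - <<'E'
from h import *
c=np.array([.4635,.298]);R=np.array([[np.cos(.115),-np.sin(.115)],[np.sin(.115),np.cos(.115)]])
p=c+R@[-.01,-.03];print(p)
go((*p,.12,1.686),(*p,.04,1.686,2))
E
```

```text
[0.45700845 0.26705069]
now [ 0.4321 -0.2622  0.1175] psi 1.839 t 15.1 q [-0.78  0.17  1.87  0.    1.1  -2.62]
14 rows: -.293 0.899 -.003 0.002 -.001 0.109; -.283 0.903 -.003 0.002 -.001 0.109; -.274 0.906 -.003 0.002 -.001 0.109; -.264 0.909 -.003 0.002 -.001 0.109; -.254 0.911 -.003 0.002 -.001 0.109; -.244 0.914 -.003 0.002 -.001 0.109; -.234 0.917 -.003 0.002 -.001 0.109; -.224 0.919 -.003 0.002 -.001 0.109; -.214 0.922 -.004 0.002 -.001 0.109; -.204 0.924 -.004 0.002 -.001 0.109; -.193 0.926 -.004 0.002 -.001 0.109; -.183 0.928 -.004 0.002 -.001 0.109; -.173 0.93 -.004 0.002 -.001 0.109; -.163 0.932 -.004 0.002 -.001 0.109
2 rows: 0 0 1 0 0 0; 0 0 1 0 0 0
```

carry_out --plan "-.29 .9 0 0 0 .11; -.28 .9 0 0 0 .11; -.27 .91 0 0 0 .11; -.26 .91 0 0 0 .11; -.25 .91 0 0 0 .11; -.24 .91 0 0 0 .11; -.23 .92 0 0 0 .11; -.22 .92 0 0 0 .11"

```text
time_s: 15.73
eef_pos: [0.4445, 0.0411, 0.1174]
eef_rot: [-0.002, -0.09, 0.996, 0.0]
wrist_force: [0.7, -0.1, -1.4]
opening: 0.638
grasp_force: 65.2
```

carry_out --plan "-.21 .92 0 0 0 .11; -.2 .92 0 0 0 .11; -.19 .93 0 0 0 .11; -.18 .93 0 0 0 .11; -.17 .93 0 0 0 .11; -.16 .93 0 0 0 .11; 0 0 .7 0 0 0; 0 0 .7 0 0 0"

```text
time_s: 16.4
eef_pos: [0.4564, 0.2682, 0.0622]
eef_rot: [0.001, -0.059, 0.998, 0.0]
wrist_force: [-0.5, -0.6, -2.5]
opening: 0.643
grasp_force: 65.2
```

```bash
python3 - <<'E'
from h import *
go((.457,.267,.012,1.686,3))
o=ctrl.get_obs();print(o['opening'],o['grasp_force'],o['wrist_force'])
E
```

```text
now [0.4564 0.2682 0.0622] psi 1.689 t 16.4 q [ 0.31  0.3   1.84  0.    1.   -1.38]
3 rows: -.003 -.011 0.418 0.002 0.006 0.01; -.004 -.011 0.418 0.002 0.006 0.01; -.004 -.011 0.418 0.002 0.006 0.01
0.6433153295736582 65.1660704612732 [-0.54889209 -0.59633249 -2.51576388]
```

carry_out --plan "0 0 .42 0 0 0; 0 0 .42 0 0 0; 0 0 .39 0 0 0; 0 0 0 0 0 0; 0 0 0 0 0 0; 0 0 0 0 0 0; 0 0 0 0 0 0; 0 0 0 0 0 0"

```text
time_s: 17.07
eef_pos: [0.4562, 0.2656, 0.0141]
eef_rot: [-0.0, -0.057, 0.998, -0.0]
wrist_force: [0.2, 0.4, -2.3]
opening: 0.644
grasp_force: 68.4
```

carry_out --plan "0 0 0 0 0 0; 0 0 0 0 0 0; 0 0 0 0 0 0; 0 0 -.5 0 0 0; 0 0 -.7 0 0 0; 0 0 -.8 0 0 0; 0 0 -.8 0 0 0; 0 0 0 0 0 0" --claw -0.54

```text
time_s: 17.73
eef_pos: [0.4607, 0.2672, 0.1332]
eef_rot: [0.006, -0.057, 0.998, 0.001]
wrist_force: [1.4, -0.1, 0.9]
opening: 0.765
grasp_force: 0.0
```

```bash
python3 - <<'E'
from h import *
p2=(.455,-.382)
a=snap('top','t5')
# check crank vs. start in image
d=cv2.absdiff(a['pixels'][175:250,335:400],load('t0')['pixels'][175:250,335:400]);print('crank diff',d.mean(),(d>40).sum())
go((*p2,.125,1.462),(*p2,.001,1.462,4))
E
```

```text
crank diff 16.36362393162393 636
now [0.4594 0.2667 0.1304] psi 1.685 t 17.8 q [ 0.3   0.19  1.81  0.    1.13 -1.38]
18 rows: 0.109 -.894 0.005 0.001 0.005 0.124; 0.098 -.896 0.005 0.001 0.005 0.124; 0.087 -.897 0.005 0.001 0.005 0.124; 0.076 -.898 0.006 0.001 0.005 0.124; 0.064 -.899 0.006 0.001 0.005 0.124; 0.053 -.899 0.006 0.001 0.005 0.124; 0.042 -.9 0.006 0.001 0.005 0.124; 0.031 -.9 0.006 0.001 0.005 0.124; 0.02 -.901 0.006 0.001 0.005 0.124; 0.009 -.901 0.007 0.001 0.005 0.124; -.003 -.901 0.007 0.001 0.005 0.124; -.014 -.901 0.007 0.001 0.005 0.124; -.025 -.901 0.007 0.001 0.005 0.124; -.036 -.9 0.007 0.001 0.005 0.124; -.047 -.9 0.007 0.001 0.005 0.124; -.058 -.899 0.007 0.001 0.005 0.124; -.07 -.898 0.007 0.001 0.005 0.124; -.081 -.897 0.007 0.001 0.005 0.124
4 rows: 0 0 0.775 0 0 0; 0 0 0.775 0 0 0; 0 0 0.775 0 0 0; 0 0 0.775 0 0 0
```

```bash
python3 - <<'E'
from h import *
a=load('t5')['pixels'][:,:,::-1]
r=lambda u,v:cv2.resize(a[v:v+120,u:u+80],(400,600),interpolation=cv2.INTER_CUBIC)
cv2.imwrite('pics/t5c.png',np.hstack([r(335,150),r(115,155)]))
E
```

```text
(no output)
```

View pics/t5c.png

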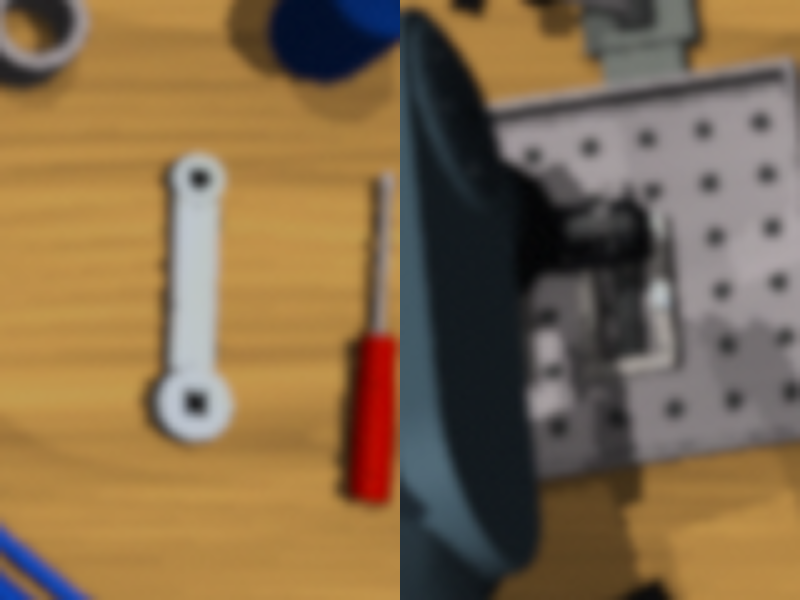

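The crank is where it was, with boss centres at left-tile pixels (198,177) and (195,403). The image difference was only shadow. Pedal 2 is in the tray at right-tile pixel (640,290). Next is the crank.

carry_out --plan ".11 -.9 0 0 0 .12; .1 -.9 0 0 0 .12; .09 -.9 0 0 0 .12; .08 -.9 0 0 0 .12; .06 -.9 0 0 0 .12; .05 -.9 0 0 0 .12; .04 -.9 0 0 0 .12; .03 -.9 0 0 0 .12"

```text
time_s: 18.45
eef_pos: [0.4538, -0.0248, 0.1252]
eef_rot: [-0.001, -0.009, 1.0, 0.0]
wrist_force: [0.8, -0.2, 0.3]
opening: 0.766
grasp_force: 0.0
```

carry_out --plan ".02 -.9 0 0 0 .12; .01 -.9 0 0 0 .12; 0 -.9 0 0 0 .13; -.01 -.9 0 0 0 .13; -.03 -.9 0 0 0 .13; -.04 -.9 0 0 0 .13; -.05 -.9 0 0 0 .13; -.06 -.9 0 0 0 .13"

```text
time_s: 19.12
eef_pos: [0.4529, -0.3128, 0.1249]
eef_rot: [-0.001, 0.042, 0.999, 0.001]
wrist_force: [0.4, 0.4, -0.4]
opening: 0.769
grasp_force: 0.0
```

```bash
python3 - <<'E'
from h import *
p2=(.455,-.382)
go((*p2,.08,1.462,3),(*p2,.001,1.462,3))
E
```

```text
now [ 0.4529 -0.3128  0.1249] psi 1.486 t 19.1 q [-0.82  0.25  1.76  0.    1.14 -2.31]
3 rows: -.067 -.573 0.373 0.004 -.004 0.08; -.071 -.573 0.373 0.004 -.004 0.08; -.076 -.572 0.374 0.004 -.004 0.08
3 rows: 0 0 0.658 0 0 0; 0 0 0.658 0 0 0; 0 0 0.658 0 0 0
```

carry_out --plan "-.07 -.57 .37 0 0 .08; -.07 -.57 .37 0 0 .08; -.07 -.57 .37 0 0 .08; 0 0 .65 0 0 0; 0 0 .65 0 0 0; 0 0 .65 0 0 0; 0 0 0 0 0 0; 0 0 0 0 0 0"

```text
time_s: 19.78
eef_pos: [0.4543, -0.3786, 0.0014]
eef_rot: [-0.002, 0.054, 0.999, 0.002]
wrist_force: [0.1, -0.6, 1.1]
opening: 0.766
grasp_force: 0.0
```

carry_out --plan "0 0 0 0 0 0; 0 0 0 0 0 0; 0 0 0 0 0 0; 0 0 0 0 0 0; 0 0 0 0 0 0; 0 0 0 0 0 0; 0 0 0 0 0 0; 0 0 0 0 0 0" --claw 1

```text
time_s: 20.45
eef_pos: [0.457, -0.3816, 0.006]
eef_rot: [0.001, 0.054, 0.999, -0.001]
wrist_force: [-0.8, 0.8, 7.1]
opening: 0.31
grasp_force: 60.1
```

carry_out --plan "0 0 -.6 0 0 0; 0 0 -.7 0 0 0; 0 0 -.7 0 0 0; 0 0 -.7 0 0 0; 0 0 -.2 0 0 0; 0 0 0 0 0 0; 0 0 0 0 0 0; 0 0 0 0 0 0"

```text
time_s: 21.12
eef_pos: [0.4549, -0.3792, 0.1175]
eef_rot: [-0.001, 0.054, 0.999, 0.001]
wrist_force: [0.0, 0.5, -2.3]
opening: 0.309
grasp_force: 60.0
```

```bash
python3 - <<'E'
from h import *
c=np.array([.4635,.298]);R=np.array([[np.cos(.115),-np.sin(.115)],[np.sin(.115),np.cos(.115)]])
p=c+R@[0,-.106];print(p)
go((*p,.115,1.686))
E
```

```text
[0.47566315 0.19270015]
now [ 0.4549 -0.3792  0.1175] psi 1.463 t 21.1 q [-0.9   0.34  1.65  0.    1.15 -2.36]
16 rows: 0.064 0.892 0.006 0.002 -.001 -.139; 0.051 0.893 0.006 0.002 -.001 -.139; 0.039 0.893 0.006 0.002 -.001 -.139; 0.027 0.894 0.006 0.002 -.001 -.139; 0.014 0.894 0.006 0.002 -.001 -.139; 0.002 0.894 0.005 0.002 -.001 -.139; -.011 0.894 0.005 0.002 -.001 -.139; -.023 0.894 0.005 0.002 -.001 -.139; -.036 0.893 0.005 0.002 -.001 -.139; -.048 0.893 0.005 0.002 -.001 -.139; -.061 0.892 0.005 0.002 -.001 -.139; -.073 0.891 0.005 0.002 -.001 -.139; -.086 0.89 0.004 0.002 -.001 -.139; -.098 0.889 0.004 0.002 -.001 -.139; -.11 0.887 0.004 0.002 -.001 -.139; -.123 0.886 0.004 0.002 -.001 -.139
```

carry_out --plan ".06 .89 0 0 0 -.14; .05 .89 0 0 0 -.14; .04 .89 0 0 0 -.14; .03 .89 0 0 0 -.14; .01 .89 0 0 0 -.14; 0 .89 0 0 0 -.14; -.01 .89 0 0 0 -.14; -.02 .89 0 0 0 -.14"

```text
time_s: 21.78
eef_pos: [0.4646, -0.0934, 0.1176]
eef_rot: [-0.002, -0.002, 1.0, 0.001]
wrist_force: [1.3, -0.3, -3.0]
opening: 0.311
grasp_force: 60.2
```

carry_out --plan "-.04 .89 0 0 0 -.14; -.05 .89 0 0 0 -.14; -.06 .89 0 0 0 -.14; -.07 .89 0 0 0 -.14; -.09 .89 0 0 0 -.14; -.1 .89 0 0 0 -.14; -.11 .89 0 0 0 -.14; -.12 .89 0 0 0 -.14"

```text
time_s: 22.45
eef_pos: [0.4749, 0.1918, 0.1175]
eef_rot: [-0.002, -0.058, 0.998, -0.0]
wrist_force: [0.5, -0.4, -2.4]
opening: 0.304
grasp_force: 60.2
```

```bash
python3 - <<'E'
from h import *
go((.4757,.1927,.05,1.686,3),(.4757,.1927,.012,1.686,3))
a=snap('top','t6');s=snap('side','s6')
cv2.imwrite('pics/s6c.png',np.hstack([cv2.resize(s['pixels'][200:350,180:330,::-1],(400,600)[:1]*2,interpolation=cv2.INTER_CUBIC),cv2.resize(a['pixels'][150:270,85:205,::-1],(400,400),interpolation=cv2.INTER_CUBIC)]))
E
```

```text
now [0.4749 0.1918 0.1175] psi 1.688 t 22.4 q [ 0.15  0.18  1.86 -0.    1.11 -1.54]
3 rows: -.01 0.006 0.563 -.001 -.012 0.006; -.009 0.006 0.563 -.001 -.012 0.006; -.008 0.006 0.563 -.001 -.012 0.006
3 rows: 0 0 0.317 0 0 0; 0 0 0.317 0 0 0; 0 0 0.317 0 0 0
```

View pics/s6c.png

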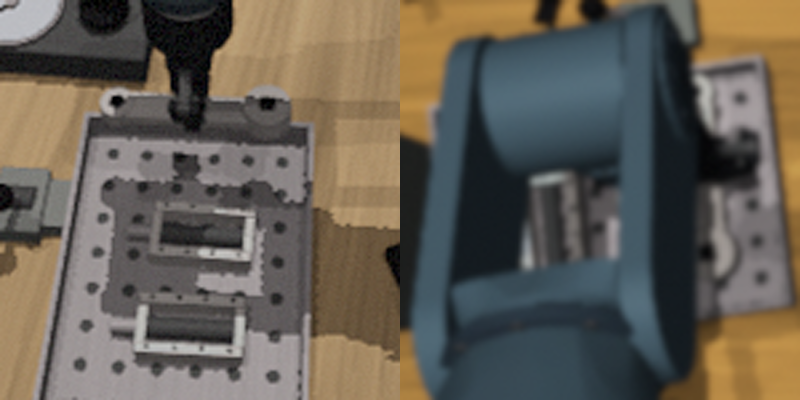

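Both pedals are flat in the tray, at left-tile pixels (200,235) and (190,325). The crank is held level between the tray walls, so I'll lower it.

carry_out --plan "0 0 .55 0 0 0; 0 0 .55 0 0 0; 0 0 .55 0 0 0; 0 0 .33 0 0 0; 0 0 .33 0 0 0; 0 0 .31 0 0 0; 0 0 0 0 0 0; 0 0 0 0 0 0"

```text
time_s: 23.22
eef_pos: [0.4749, 0.1895, 0.0132]
eef_rot: [-0.002, -0.058, 0.998, -0.0]
wrist_force: [-0.6, -0.2, -1.9]
opening: 0.305
grasp_force: 62.2
```

carry_out --plan "0 0 .02 0 0 0; 0 0 0 0 0 0; 0 0 0 0 0 0; 0 0 0 0 0 0; 0 0 0 0 0 0; 0 0 0 0 0 0; 0 0 0 0 0 0; 0 0 0 0 0 0"

```text
time_s: 23.88
eef_pos: [0.4767, 0.1903, 0.0142]
eef_rot: [0.0, -0.058, 0.998, 0.0]
wrist_force: [0.1, 0.1, -3.2]
opening: 0.305
grasp_force: 62.2
```

carry_out --plan "0 0 0 0 0 0; 0 0 0 0 0 0; 0 0 0 0 0 0; 0 0 -.5 0 0 0; 0 0 -.8 0 0 0; 0 0 -.8 0 0 0; 0 0 -.9 0 0 0; 0 0 -.8 0 0 0" --claw 0.1

```text
time_s: 24.55
eef_pos: [0.4767, 0.1903, 0.1683]
eef_rot: [0.0, -0.058, 0.998, 0.0]
wrist_force: [0.9, -0.4, 0.0]
opening: 0.446
grasp_force: 0.0
```

```bash
python3 - <<'E'
from h import *
# valve geometry
c=np.array([.608,-.139])
for n,q in (('ptr',(.546,-.18)),('ptrin',(.569,-.162)),('plate',(.685,-.162)),('rib',(.633,-.119)),('rib2',(.579,-.154))):
    d=np.array(q)-c;print(n,np.hypot(*d).round(3),np.arctan2(d[1],d[0]).round(3))
go((.608,-.139,.17,.571))
E
```

```text
ptr 0.074 -2.557
ptrin 0.045 -2.609
plate 0.08 -0.29
rib 0.032 0.675
rib2 0.033 -2.664
now [0.4767 0.1903 0.1683] psi 1.687 t 24.6 q [ 0.15  0.11  1.82  0.    1.21 -1.54]
12 rows: -.192 -.713 -.003 0 0.001 0.93; -.258 -.692 -.003 0 0.001 0.93; -.321 -.665 -.003 0 0.001 0.93; -.381 -.633 -.003 0 0.001 0.93; -.438 -.595 -.003 0 0.001 0.93; -.492 -.551 -.003 0 0.001 0.93; -.541 -.503 -.003 0 0.001 0.93; -.585 -.451 -.003 0 0.001 0.93; -.624 -.395 -.003 0 0.001 0.93; -.658 -.335 -.003 0 0.001 0.93; -.687 -.272 -.004 0 0.001 0.93; -.709 -.207 -.004 0 0.001 0.93
```

Crank placed. The valve pointer stands at about -2.60 rad and its line at about -0.29 rad, so the wheel needs roughly +2.3 rad. I'll go to the wheel turned to psi ≈ -1.03, so the wrist has room.

carry_out --plan "-.19 -.71 0 0 0 .93; -.26 -.69 0 0 0 .93; -.32 -.66 0 0 0 .93; -.38 -.63 0 0 0 .93; -.44 -.59 0 0 0 .93; -.49 -.55 0 0 0 .93; -.54 -.5 0 0 0 .93; -.58 -.45 0 0 0 .93" --claw -1

```text
time_s: 25.22
eef_pos: [0.5645, -0.0297, 0.1663]
eef_rot: [0.0, 0.311, 0.95, 0.0]
wrist_force: [0.4, -0.2, 0.6]
opening: 0.998
grasp_force: 0.0
```

carry_out --plan "-.62 -.4 0 0 0 .93; -.66 -.34 0 0 0 .93; -.69 -.27 0 0 0 .93; -.71 -.21 0 0 0 .93; 0 0 0 0 0 1; 0 0 0 0 0 1; 0 0 0 0 0 1; 0 0 0 0 0 1"

```text
time_s: 25.88
eef_pos: [0.6076, -0.1388, 0.166]
eef_rot: [-0.0, 0.646, 0.763, 0.0]
wrist_force: [-0.3, 0.3, -0.1]
opening: 1.002
grasp_force: 0.0
```

carry_out --plan "0 0 0 0 0 1; 0 0 0 0 0 1; 0 0 0 0 0 1; 0 0 0 0 0 1; 0 0 0 0 0 1; 0 0 0 0 0 1; 0 0 0 0 0 1; 0 0 0 0 0 1"

```text
time_s: 26.55
eef_pos: [0.6076, -0.1384, 0.1662]
eef_rot: [0.0, 0.892, 0.451, 0.0]
wrist_force: [-0.1, -0.0, 0.6]
opening: 1.001
grasp_force: 0.0
```

```bash
python3 - <<'E'
from h import *
a=snap('top','t7');s=snap('side','s7')
r=lambda im,u,v,w,h:cv2.resize(im[v:v+h,u:u+w,::-1],(400,400),interpolation=cv2.INTER_CUBIC)
cv2.imwrite('pics/s7c.png',np.hstack([r(s['pixels'],195,125,80,80),r(a['pixels'],85,150,130,130)]))
go((.607,-.137,.077,-1.03,3))
E
```

```text
now [ 0.6076 -0.1384  0.1662] psi -0.63 t 26.6 q [-0.41  0.35  1.54 -0.    1.26  0.22]
3 rows: 0.007 -.011 0.743 0 0 1.333; 0.005 -.012 0.743 0 0 1.333; 0.003 -.013 0.743 0 0 1.333
```

View pics/s7c.png

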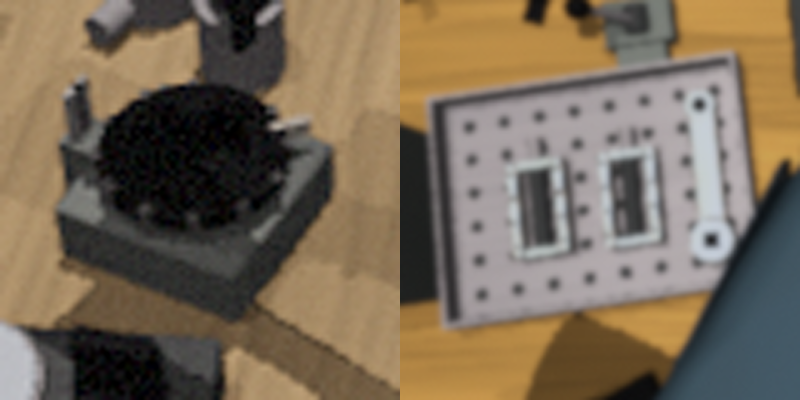

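The tray has both pedals and the crank flat, at right-tile pixels (540,205), (630,195) and (705,170). The wheel is untouched, with its pointer at left-tile (290,125). I'll now finish the turn and descend onto the rib.

carry_out --plan "0 0 0 0 0 1; 0 0 0 0 0 1; .01 -.02 .4 0 0 1; .01 -.02 .5 0 0 1; 0 0 .5 0 0 0; 0 0 .5 0 0 0; 0 0 .35 0 0 0; 0 0 0 0 0 0"

```text
time_s: 27.32
eef_pos: [0.6048, -0.1357, 0.0725]
eef_rot: [-0.002, 0.963, 0.269, -0.002]
wrist_force: [-1.5, 0.0, -0.6]
opening: 0.998
grasp_force: 0.0
```

carry_out --plan "0 0 0 0 0 0; 0 0 0 0 0 0; 0 0 0 0 0 0; 0 0 0 0 0 0; 0 0 0 0 0 0; 0 0 0 0 0 0; 0 0 0 0 0 0; 0 0 0 0 0 0" --claw 1

```text
time_s: 27.98
eef_pos: [0.6101, -0.1404, 0.0778]
eef_rot: [0.004, 0.964, 0.267, 0.003]
wrist_force: [8.9, -12.2, -4.4]
opening: 0.178
grasp_force: 60.9
```

```bash
python3 - <<'E'
from h import *
o=ctrl.get_obs();print(o['wrist_force'],o['torque'],o['opening']*85,o['eef_pos'])
go((.607,-.137,.077,1.28,1))
E
```

```text
[  8.92876048 -12.16087697  -4.37089657] [-1.3390014  -0.84573746  0.02271546] 15.12386395201061 [ 0.61007828 -0.14039248  0.07784287]
now [ 0.6101 -0.1404  0.0778] psi -1.03 t 28.0 q [-0.41  0.46  1.59 -0.    1.09  0.62]
1 rows: -.022 -.113 0.02 0.07 -.065 8.318
```

carry_out --plan "0 .1 0 0 0 0; 0 0 0 0 0 -1; 0 0 0 0 0 -1; 0 0 0 0 0 -1; 0 0 0 0 0 -1; 0 0 0 0 0 -1; 0 0 0 0 0 -1; 0 0 0 0 0 -1"

```text
time_s: 28.65
eef_pos: [0.6117, -0.1418, 0.0778]
eef_rot: [0.003, 0.812, 0.584, 0.002]
wrist_force: [8.0, -5.2, -1.1]
opening: 0.177
grasp_force: 61.2
```

carry_out --plan "0 0 0 0 0 -1; 0 0 0 0 0 -1; 0 0 0 0 0 -1; 0 0 0 0 0 -1; 0 0 0 0 0 -1; 0 0 0 0 0 -1; 0 0 0 0 0 -1; 0 0 0 0 0 -1"

```text
time_s: 29.32
eef_pos: [0.6142, -0.1417, 0.0778]
eef_rot: [0.006, 0.521, 0.854, 0.002]
wrist_force: [18.3, -3.2, -8.5]
opening: 0.172
grasp_force: 60.3
```

carry_out --plan "0 0 0 0 0 -1; 0 0 0 0 0 -1; 0 0 0 0 0 -1; 0 0 0 0 0 -1; 0 0 0 0 0 -1; 0 0 0 0 0 -1; 0 0 0 0 0 -1; 0 0 0 0 0 -1"

```text
time_s: 29.98
eef_pos: [0.6158, -0.1399, 0.0778]
eef_rot: [0.007, 0.147, 0.989, 0.001]
wrist_force: [26.4, 3.6, -11.4]
opening: 0.174
grasp_force: 59.9
```

```bash
python3 - <<'E'
from h import *
o=ctrl.get_obs();print(o['wrist_force'],o['torque'],o['opening']*85,o['eef_pos'])
go((.607,-.137,.077,1.28,1))
s=snap('side','s8');a=snap('top','t8')
r=lambda im,u,v,w,h:cv2.resize(im[v:v+h,u:u+w,::-1],(400,400),interpolation=cv2.INTER_CUBIC)
cv2.imwrite('pics/s8c.png',np.hstack([r(s['pixels'],200,130,70,70),r(a['pixels'],255,120,70,70)]))
E
```

```text
[ 26.42245519   3.57853645 -11.38481721] [ 0.61739239 -3.35292681 -0.20965059] 14.78555728051332 [ 0.61578043 -0.13988656  0.07784697]
now [ 0.6158 -0.1399  0.0778] psi 1.275 t 30.0 q [-0.41  0.46  1.58  0.01  1.09 -1.69]
1 rows: 0.231 0.005 0.018 0.032 0.145 -.046
```

View pics/s8c.png

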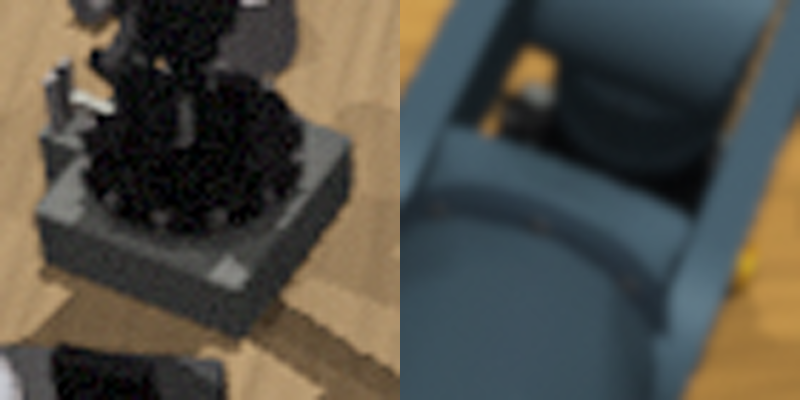

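carry_out --plan "-.1 0 0 0 0 0; -.1 0 0 0 0 0; 0 0 0 0 0 0; 0 0 0 0 0 0; 0 0 0 0 0 0; 0 0 0 0 0 0; 0 0 0 0 0 0; 0 0 0 0 0 0"

```text
time_s: 30.75
eef_pos: [0.6158, -0.1398, 0.0777]
eef_rot: [-0.002, 0.149, 0.989, 0.002]
wrist_force: [-10.2, 11.0, 14.4]
opening: 0.172
grasp_force: 63.9
```

carry_out --plan "0 0 0 0 0 0; 0 0 0 0 0 0; 0 0 0 0 0 0; 0 0 0 0 0 0; 0 0 -.4 0 0 0; 0 0 -.6 0 0 0; 0 0 -.7 0 0 0; 0 0 -.7 0 0 0" --claw 0

```text
time_s: 31.42
eef_pos: [0.6164, -0.1426, 0.1724]
eef_rot: [-0.001, 0.15, 0.989, 0.0]
wrist_force: [0.4, -0.8, -0.4]
opening: 0.499
grasp_force: 0.0
```

carry_out --plan "0 .9 0 0 0 0; 0 .9 0 0 0 0; 0 .9 0 0 0 0; 0 .9 0 0 0 0; 0 .9 0 0 0 0; 0 .8 0 0 0 0; 0 0 0 0 0 0; 0 0 0 0 0 0"

```text
time_s: 32.08
eef_pos: [0.6796, 0.0618, 0.1716]
eef_rot: [-0.0, 0.148, 0.989, -0.0]
wrist_force: [0.8, -0.6, 0.2]
opening: 0.5
grasp_force: 0.0
```

```bash
python3 - <<'E'
from h import *
s=snap('side','s9');a=snap('top','t9')
r=lambda im,u,v,w,h:cv2.resize(im[v:v+h,u:u+w,::-1],(400,400),interpolation=cv2.INTER_CUBIC)
cv2.imwrite('pics/s9c.png',np.hstack([r(s['pixels'],200,130,50,50),r(a['pixels'],260,125,60,60)]))
print(ctrl.get_obs()['eef_pos'])
E
```

```text
[0.67930934 0.05940065 0.17171879]
```

View pics/s9c.png

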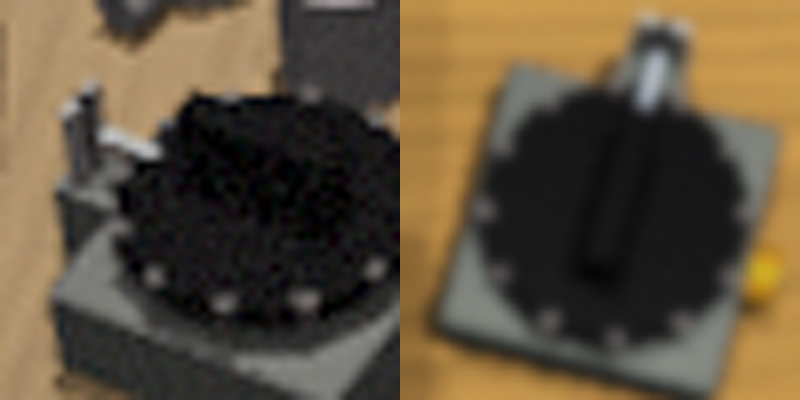

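```bash
python3 - <<'E'
from h import *
a=load('t9');B=lambda u,v,z:px(a,260+(u-400)/400*60,125+v/400*60,z)
c=B(613,216,.069)[:2]
for cc in (c,np.array([.6128,-.1388])):
  for n,q in (('in',B(648,107,.062)),('tip',B(658,52,.062)),('plateC',B(664,24,.085)),('pl L',B(642,18,.085)),('pl R',B(688,26,.085)),('ribA',B(598,272,.105)),('ribB',B(632,135,.105))):
    d=q[:2]-cc;print(n,q.round(4),np.hypot(*d).round(4),np.arctan2(d[1],d[0]).round(3))
for e in ((512,65),(780,130),(438,325),(712,393)):print(B(*e,.055).round(3))
E
```

```text
in [ 0.6604 -0.1571  0.062 ] 0.0551 -0.336
tip [ 0.6862 -0.1626  0.062 ] 0.0813 -0.297
plateC [ 0.6914 -0.1637  0.085 ] 0.0866 -0.291
pl L [ 0.6945 -0.1541  0.085 ] 0.0874 -0.175
pl R [ 0.6901 -0.1743  0.085 ] 0.0891 -0.409
ribA [ 0.5743 -0.1289  0.105 ] 0.0355 2.858
ribB [ 0.6347 -0.1459  0.105 ] 0.0272 -0.261
in [ 0.6604 -0.1571  0.062 ] 0.051 -0.366
tip [ 0.6862 -0.1626  0.062 ] 0.0772 -0.314
plateC [ 0.6914 -0.1637  0.085 ] 0.0824 -0.307
pl L [ 0.6945 -0.1541  0.085 ] 0.0831 -0.185
pl R [ 0.6901 -0.1743  0.085 ] 0.0851 -0.43
ribA [ 0.5743 -0.1289  0.105 ] 0.0397 2.891
ribB [ 0.6347 -0.1459  0.105 ] 0.023 -0.313
[ 0.684 -0.097  0.055]
[ 0.65  -0.217  0.055]
[ 0.564 -0.06   0.055]
[ 0.53  -0.181  0.055]
```

The pointer tip (658,52) stands on the plate's line (664,24) to within about 0.01 rad, so the wheel is set. My picture allowance is used up, so I'll measure the knob and needle by image code.

```bash
cat >> h.py <<'E'
def needle(f,piv=(.705,.053),z=.062,rs=(.012,.044)):
    a=load(f);g=cv2.cvtColor(a['pixels'],cv2.COLOR_RGB2GRAY).astype(np.float32)
    th=np.arange(-np.pi,np.pi,.02);out=[]
    for t in th:
        P=[proj(a,[piv[0]+r*np.cos(t),piv[1]+r*np.sin(t),z]) for r in np.linspace(*rs,14)]
        m=np.array(P,np.float32);out.append(cv2.remap(g,m[:,0],m[:,1],cv2.INTER_LINEAR).mean())
    out=np.array(out);i=out.argmin();k=np.abs((th-th[i]+np.pi)%(2*np.pi)-np.pi)<.2;w=np.clip(np.median(out)-out[k],0,None)**2
    return (th[k]*w).sum()/w.sum(),out[i],np.median(out)
def dial(f,z=.06):
    a=load(f);g=cv2.cvtColor(a['pixels'],cv2.COLOR_RGB2GRAY)
    x,y=proj(a,[.705,.053,z]).astype(int);s=a['pixels'][y-30:y+30,x-30:x+30]
    m=((s.min(2)>110)).astype(np.uint8);m=cv2.morphologyEx(m,cv2.MORPH_CLOSE,np.ones((7,7)))
    c=max(cv2.findContours(m,0,2)[0],key=cv2.contourArea);e=cv2.fitEllipse(c);return px(a,e[0][0]+x-30,e[0][1]+y-30,z),e
E
python3 - <<'E'
from h import *
for f in('t0','s0'):
    p,e=dial(f);print(f,p.round(4),e)
    print(needle(f,p[:2]),'mark',needle(f,p[:2],rs=(.046,.052)))
a=load('t2');print('knob',px(a,200+101*.3,130+102*.3,.065),'bar',px(a,200+98*.3,130+67*.3,.101),px(a,200+103*.3,130+120*.3,.101))
# local dark profile around knob
g=cv2.cvtColor(load('t0')['pixels'],cv2.COLOR_RGB2GRAY)
print(g[144:176,218:242])
E
```

```text
t0 [0.7053 0.0554 0.06  ] ((29.64894676208496, 30.19561195373535), (32.226444244384766, 33.9027099609375), 77.63179016113281)
(np.float64(0.9488663775316746), np.float32(129.87654), np.float32(178.46951)) mark (np.float64(0.08600906987959024), np.float32(109.54876), np.float32(147.68889))
s0 [0.7048 0.0608 0.06  ] ((30.136911392211914, 32.40457534790039), (27.641775131225586, 36.32516860961914), 75.06110382080078)
(np.float64(0.8938497052577011), np.float32(87.28376), np.float32(161.88728)) mark (np.float64(0.053632526045720864), np.float32(103.90925), np.float32(140.02414))
knob [0.60512288 0.04473582 0.065     ] bar [0.62718415 0.04358439 0.101     ] [0.57964076 0.03968719 0.101     ]
[[103 122 136 148 155 157 156 156 155 155 155 155 155 150 141 131 113  92
   75  61  54  52  52  53]
 [ 70  83  98 110 118 124 126 127 128 126 125 123 123 118 108  93  78  64
   57  53  53  53  53  53]
 [ 54  59  64  70  77  85  92  95  96  94  92  88  85  79  71  63  56  53
   53  53  54  53  53  54]
 [ 54  54  54  54  55  59  63  65  64  63  60  58  57  55  55  54  54  53
   54  55  54  53  53  54]

[... 2128 characters left out ...]
54  55  55  54  52  48  41  36  30  27  25  27  28  29  33  38  43
   48  51  54  56  56  57]
 [ 54  53  55  56  54  54  53  51  48  44  41  38  38  39  39  42  45  49
   52  54  55  56  56  56]
 [ 54  54  55  54  55  55  54  54  53  51  49  47  45  45  45  46  49  53
   55  56  55  55  56  56]
 [ 54  55  55  55  55  55  55  55  54  55  55  53  52  49  49  50  53  55
   56  56  56  56  56  56]
 [ 55  55  55  55  55  54  55  55  56  56  56  57  55  54  54  54  55  56
   56  56  55  55  56  56]
 [ 55  55  55  54  54  55  55  55  56  56  57  57  56  56  55  55  56  56
   56  56  54  54  54  55]
 [ 55  55  54  54  54  55  55  55  55  56  56  57  55  55  54  55  54  53
   52  51  50  49  48  48]]
```

```bash
python3 - <<'E'
from h import *
a=load('t0')
f,n=px(a,229.0,150,.101),px(a,227.8,163,.101);d=f-n
print('bar dir',np.arctan2(d[1],d[0]),'ends',px(a,229.1,148.6,.101),px(a,227.6,165,.101),'skirt',px(a,230.7,160.5,.065))
go((.607,.045,.17,1.6),(.607,.045,.074,1.6,3))
E
```

```text
bar dir -0.0981764344168224 ends [0.63172255 0.04441655 0.101     ] [0.5828813 0.0491863 0.101    ] skirt [0.60539477 0.04353639 0.065     ]
now [0.6793 0.0594 0.1717] psi 1.271 t 32.2 q [-0.09  0.46  1.37 -0.    1.31 -1.36]
4 rows: 0.405 -.22 0.011 -.001 -.001 -.823; 0.422 -.185 0.011 -.001 -.001 -.823; 0.436 -.15 0.011 -.001 -.001 -.823; 0.447 -.114 0.011 -.001 -.001 -.823
3 rows: 0 0 0.8 0 0 0; 0 0 0.8 0 0 0; 0 0 0.8 0 0 0
```

```bash
python3 - <<'E'
from h import *
go((.610,.046,.165,1.473,4),(.610,.046,.073,1.473,3))
E
```

```text
now [0.6793 0.0594 0.1717] psi 1.271 t 32.2 q [-0.09  0.46  1.37 -0.    1.31 -1.36]
4 rows: 0.389 -.208 0.042 -.002 -.001 -.505; 0.399 -.188 0.042 -.002 -.001 -.505; 0.408 -.168 0.042 -.002 -.001 -.505; 0.416 -.147 0.042 -.002 -.001 -.505
3 rows: 0 0 0.767 0 0 0; 0 0 0.767 0 0 0; 0 0 0.767 0 0 0
```

carry_out --plan ".39 -.21 .04 0 0 -.5; .4 -.19 .04 0 0 -.5; .41 -.17 .04 0 0 -.5; .42 -.15 .04 0 0 -.5; 0 0 0 0 0 0; 0 0 .75 0 0 0; 0 0 .75 0 0 0; 0 0 .75 0 0 0" --claw -0.4

```text
time_s: 32.85
eef_pos: [0.611, 0.0448, 0.0759]
eef_rot: [0.002, 0.052, 0.999, -0.0]
wrist_force: [-0.5, -0.3, -0.6]
opening: 0.7
grasp_force: 0.0
```

carry_out --plan "0 0 0 0 0 0; 0 0 0 0 0 0; 0 0 0 0 0 0; 0 0 0 0 0 0; 0 0 0 0 0 0; 0 0 0 0 0 0; 0 0 0 0 0 0; 0 0 0 0 0 0"

```text
time_s: 33.52
eef_pos: [0.6101, 0.0465, 0.0764]
eef_rot: [0.001, 0.05, 0.999, -0.0]
wrist_force: [-0.8, -0.3, 0.2]
opening: 0.698
grasp_force: 0.0
```

carry_out --plan "0 0 0 0 0 0; 0 0 0 0 0 0; 0 0 0 0 0 0; 0 0 0 0 0 0; 0 0 0 0 0 0; 0 0 0 0 0 0; 0 0 0 0 0 0; 0 0 0 0 0 0" --claw 1

```text
time_s: 34.18
eef_pos: [0.6098, 0.0464, 0.0758]
eef_rot: [-0.0, 0.05, 0.999, -0.0]
wrist_force: [-0.8, 0.9, 3.1]
opening: 0.154
grasp_force: 58.8
```

```bash
python3 - <<'E'
from h import *
o=ctrl.get_obs();print(o['wrist_force'],o['torque'],o['opening']*85)
go((.61,.046,.073,1.473,1))
snap('side','s10');p=[.7048,.0608];print(needle('s10',p))
E
```

```text
[-0.83102135  0.89787802  3.0734642 ] [-0.00422537  0.20928604  0.04328097] 13.081873307175979
now [0.6098 0.0464 0.0758] psi 1.471 t 34.2 q [-0.12  0.44  1.62 -0.    1.08 -1.59]
1 rows: -.007 -.01 0.069 -.001 -.001 -.02
(np.float64(0.8998445948111886), np.float32(103.245605), np.float32(182.39328))
```

carry_out --plan "0 0 0 0 0 1; 0 0 0 0 0 1; 0 0 0 0 0 1; 0 0 0 0 0 1; 0 0 0 0 0 1; 0 0 0 0 0 1; 0 0 0 0 0 1; 0 0 0 0 0 1"

```text
time_s: 34.9
eef_pos: [0.6095, 0.0459, 0.0758]
eef_rot: [-0.0, 0.437, 0.899, -0.001]
wrist_force: [-3.0, -2.0, 4.4]
opening: 0.151
grasp_force: 59.3
```

carry_out --plan "0 0 0 0 0 1; 0 0 0 0 0 1; 0 0 0 0 0 1; 0 0 0 0 0 1; 0 0 0 0 0 1; 0 0 0 0 0 1; 0 0 0 0 0 1; 0 0 0 0 0 1"

```text
time_s: 35.57
eef_pos: [0.6088, 0.0457, 0.0758]
eef_rot: [-0.0, 0.753, 0.658, -0.001]
wrist_force: [-5.8, -3.1, 5.5]
opening: 0.151
grasp_force: 59.6
```

carry_out --plan "0 0 0 0 0 1; 0 0 0 0 0 1; 0 0 0 0 0 1; 0 0 0 0 0 1; 0 0 0 0 0 1; 0 0 0 0 0 1; 0 0 0 0 0 1; 0 0 0 0 0 0"

```text
time_s: 36.23
eef_pos: [0.6083, 0.046, 0.0757]
eef_rot: [-0.0, 0.933, 0.36, -0.002]
wrist_force: [-7.5, -2.4, 7.1]
opening: 0.154
grasp_force: 59.8
```

```bash
python3 - <<'E'
from h import *
o=ctrl.get_obs();print(o['wrist_force'],o['torque'],o['opening']*85)
go((.61,.046,.073,-1.3,1))
snap('side','s11');snap('top','t11');print(needle('s11',[.7048,.0608]),needle('t11',[.7053,.0554]))
E
```

```text
[-7.52559988 -2.36816143  7.05127057] [-0.37193276  1.18806875 -0.01551788] 13.078634962950657
now [0.6083 0.046  0.0757] psi -0.834 t 36.2 q [-0.12  0.44  1.62 -0.    1.09  0.72]
1 rows: 0.031 0.028 0.068 -.01 0.034 4.659
(np.float64(0.18854599763608243), np.float32(66.558876), np.float32(182.61182)) (np.float64(2.8858399779435135), np.float32(40.503), np.float32(77.31794))
```

carry_out --plan "0 0 0 0 0 1; 0 0 0 0 0 1; 0 0 0 0 0 1; 0 0 0 0 0 1; 0 0 0 0 0 1; 0 0 0 0 0 0; 0 0 0 0 0 0; 0 0 0 0 0 0"

```text
time_s: 37.0
eef_pos: [0.6082, 0.0463, 0.0757]
eef_rot: [-0.0, 0.993, 0.121, -0.002]
wrist_force: [-8.1, -0.5, 7.7]
opening: 0.151
grasp_force: 59.8
```

carry_out --plan "0 0 0 0 0 0; 0 0 0 0 0 0; 0 0 0 0 0 0; 0 0 0 0 0 0; 0 0 -.4 0 0 0; 0 0 -.6 0 0 0; 0 0 -.7 0 0 0; 0 0 -.7 0 0 0" --claw 0

```text
time_s: 37.67
eef_pos: [0.6094, 0.0465, 0.1721]
eef_rot: [-0.0, 0.993, 0.121, -0.001]
wrist_force: [0.6, 0.4, 0.1]
opening: 0.5
grasp_force: 0.0
```

```bash
python3 - <<'E'
from h import *
snap('side','s12')
for f in('s0','s12'):
  for rs in ((.012,.042),(.02,.04),(.046,.052)): print(f,rs,needle(f,[.7048,.0608],rs=rs))
c=np.array([.4635,.298]);R=np.array([[np.cos(.115),-np.sin(.115)],[np.sin(.115),np.cos(.115)]])
print('lever block',c+R@[.165,-.06],'ballguess',c+R@[.165,-.06+.038])
for f,(u,v) in (('t0',(224*.64,238*.64)),('s0',(281*.64,428*.64))):
  for z in (.08,.09,.1): print(f,z,px(load(f),u,v,z).round(3))
go((.6,.3,.2,.115+1.57))
E
```

```text
s0 (0.012, 0.042) (np.float64(0.8999612113100495), np.float32(83.48988), np.float32(161.9744))
s0 (0.02, 0.04) (np.float64(0.9139258350645458), np.float32(78.771416), np.float32(163.20033))
s0 (0.046, 0.052) (np.float64(0.05349363017327346), np.float32(103.91469), np.float32(140.2034))
s12 (0.012, 0.042) (np.float64(0.060172159840729614), np.float32(53.82122), np.float32(177.28928))
s12 (0.02, 0.04) (np.float64(0.07199113342416875), np.float32(40.920967), np.float32(178.28879))
s12 (0.046, 0.052) (np.float64(2.5768475256157117), np.float32(100.48633), np.float32(152.30385))
lever block [0.63429494 0.25732952] ballguess [0.62993457 0.29507852]
t0 0.08 [0.634 0.302 0.08 ]
t0 0.09 [0.631 0.299 0.09 ]
t0 0.1 [0.628 0.296 0.1  ]
s0 0.08 [0.635 0.294 0.08 ]
s0 0.09 [0.631 0.299 0.09 ]
s0 0.1 [0.628 0.304 0.1  ]
now [0.6132 0.0462 0.1794] psi -1.329 t 37.7 q [-0.12  0.31  1.56  0.    1.26  1.21]
7 rows: 0.172 -.891 -.075 0.004 -.012 0.183; 0.156 -.894 -.075 0.004 -.012 0.183; 0.139 -.897 -.075 0.004 -.012 0.183; 0.123 -.899 -.075 0.004 -.012 0.183; 0.106 -.901 -.074 0.004 -.012 0.183; 0.09 -.903 -.074 0.004 -.012 0.183; 0.073 -.905 -.074 0.004 -.012 0.183
```

```bash
python3 - <<'E'
from h import *
go((.626,.348,.175,-1.456,9),(.626,.348,.082,-1.456,3))
E
```

```text
now [0.6132 0.0462 0.1794] psi -1.329 t 37.7 q [-0.12  0.31  1.56  0.    1.26  1.21]
9 rows: 0.235 -.805 0.012 0.003 -.01 0.141; 0.224 -.809 0.012 0.003 -.01 0.141; 0.213 -.812 0.012 0.003 -.01 0.141; 0.201 -.815 0.012 0.003 -.01 0.141; 0.19 -.817 0.012 0.003 -.01 0.141; 0.178 -.82 0.012 0.003 -.01 0.141; 0.166 -.822 0.012 0.003 -.01 0.141; 0.155 -.825 0.012 0.003 -.01 0.141; 0.143 -.827 0.012 0.003 -.01 0.141
3 rows: 0 0 0.775 0 0 0; 0 0 0.775 0 0 0; 0 0 0.775 0 0 0
```

carry_out --plan ".26 -.92 0 0 0 .16; .25 -.92 0 0 0 .16; .24 -.92 0 0 0 .16; .22 -.92 0 0 0 .16; .2 -.92 0 0 0 .16; .18 -.93 0 0 0 .16; .16 -.93 0 0 0 .16; .15 -.93 0 0 0 .15" --claw 1

```text
time_s: 38.38
eef_pos: [0.6202, 0.3515, 0.1714]
eef_rot: [-0.0, 0.998, 0.057, 0.0]
wrist_force: [0.2, -0.8, -0.2]
opening: 0.001
grasp_force: 0.0
```

```bash
python3 - <<'E'
from h import *
snap('top','t13');snap('side','s13')
for f in('t0','t13','s0','s13'):
  try:
    p,e=dial(f); print(f,p.round(4))
  except Exception as ex: print(ex);continue
  for q in ((.7053,.0554),(.7053,.0575)):
    for rs in ((.015,.028),(.028,.041),(.046,.052)): print('  ',q,rs,np.round(needle(f,q,rs=rs),3))
go((.626,.348,.082,-1.456,3))
E
```

```text
t0 [0.7053 0.0554 0.06  ]
   (0.7053, 0.0554) (0.015, 0.028) [  0.939 127.169 179.968]
   (0.7053, 0.0554) (0.028, 0.041) [  0.959 127.794 180.006]
   (0.7053, 0.0554) (0.046, 0.052) [8.60000e-02 1.09576e+02 1.47569e+02]
   (0.7053, 0.0575) (0.015, 0.028) [  0.891 127.156 179.837]
   (0.7053, 0.0575) (0.028, 0.041) [  0.924 130.153 179.96 ]
   (0.7053, 0.0575) (0.046, 0.052) [4.70000e-02 1.10127e+02 1.43221e+02]
t13 [0.7054 0.0554 0.06  ]
   (0.7053, 0.0554) (0.015, 0.028) [1.47000e-01 1.54174e+02 1.99206e+02]
   (0.7053, 0.0554) (0.028, 0.041) [1.20000e-01 1.32395e+02 1.99161e+02]
   (0.7053, 0.0554) (0.046, 0.052) [8.60000e-02 1.23446e+02 1.64890e+02]
   (0.7053, 0.0575) (0.015, 0.028) [5.70000e-02 1.55015e+02 1.99147e+02]
   (0.7053, 0.0575) (0.028, 0.041) [6.00000e-02 1.31447e+02 1.98991e+02]
   (0.7053, 0.0575) (0.046, 0.052) [4.60000e-02 1.24133e+02 1.60050e+02]
s0 [0.7048 0.0608 0.06  ]
   (0.7053, 0.0554) (0.015, 0.028) [  1.04   65.782 163.267]
   (0.7053, 0.0554) (0.028, 0.041) [  1.026  70.604 163.119]
   (0.7053, 0.0554) (0.046, 0.052) [ -0.647  95.871 135.769]
   (0.7053, 0.0575) (0.015, 0.028) [  0.986  68.134 163.34 ]
   (0.7053, 0.0575) (0.028, 0.041) [  0.992  74.324 163.046]
   (0.7053, 0.0575) (0.046, 0.052) [1.16000e-01 1.03793e+02 1.38889e+02]
s13 [0.6837 0.0998 0.06  ]
   (0.7053, 0.0554) (0.015, 0.028) [-1.464 38.947 42.712]
   (0.7053, 0.0554) (0.028, 0.041) [ 2.516 39.142 42.811]
   (0.7053, 0.0554) (0.046, 0.052) [-1.963 39.747 43.374]
   (0.7053, 0.0575) (0.015, 0.028) [-1.477 39.338 42.674]
   (0.7053, 0.0575) (0.028, 0.041) [ 2.599 38.753 43.   ]
   (0.7053, 0.0575) (0.046, 0.052) [-1.47  39.102 43.295]
now [0.6192 0.3555 0.1712] psi -1.451 t 38.5 q [0.35 0.53 1.27 0.   1.34 1.8 ]
3 rows: 0.048 0.07 0.743 -.007 -.002 0.017; 0.049 0.07 0.743 -.007 -.002 0.017; 0.049 0.069 0.743 -.007 -.002 0.017
```

The needle reads about 0.015 rad off the mark, under 1 mm, so the knob is set. Next is the lever.

carry_out --plan ".05 .07 .75 0 0 0; .05 .07 .75 0 0 0; .05 .07 .7 0 0 0; .03 0 0 0 0 0; 0 0 0 0 0 0; 0 .2 0 0 0 0; 0 .25 0 0 0 0; 0 .25 0 0 0 0"

```text
time_s: 39.15
eef_pos: [0.6344, 0.3163, 0.0893]
eef_rot: [-0.003, 0.998, 0.058, 0.004]
wrist_force: [0.4, 4.9, 5.7]
opening: 0.001
grasp_force: 2.0
```

carry_out --plan "0 .25 0 0 0 0; 0 .25 0 0 0 0; 0 .25 0 0 0 0; 0 .25 0 0 0 0; 0 .25 0 0 0 0; 0 .25 0 0 0 0; 0 .2 0 0 0 0; 0 0 0 0 0 0"

```text
time_s: 39.82
eef_pos: [0.6387, 0.25, 0.0834]
eef_rot: [-0.004, 0.998, 0.057, -0.0]
wrist_force: [-0.7, 15.9, -1.1]
opening: -0.001
grasp_force: 7.7
```

```bash
python3 - <<'E'
from h import *
o=ctrl.get_obs();print(o['eef_pos'],o['wrist_force'])
c=np.array([.4635,.298]);R=np.array([[np.cos(.115),-np.sin(.115)],[np.sin(.115),np.cos(.115)]])
print('dryer frame',R.T@(np.array(o['eef_pos'][:2])-c))
E
```

```text
[0.63869934 0.2499523  0.08344505] [-0.71309495 15.86356791 -1.13683104]
dryer frame [ 0.16852879 -0.06783388]
```

At the stop: 16 N, at the expected place. Now I'll back off and verify.

carry_out --plan "0 -.3 0 0 0 0; 0 -.5 0 0 0 0; 0 -.5 0 0 0 0; 0 0 -.8 0 0 0; 0 0 -.8 0 0 0; 0 0 -.8 0 0 0; 0 0 -.5 0 0 0; 0 0 0 0 0 0"

```text
time_s: 40.48
eef_pos: [0.6366, 0.2986, 0.2064]
eef_rot: [-0.001, 0.998, 0.057, 0.005]
wrist_force: [1.0, 0.1, 1.0]
opening: -0.001
grasp_force: 0.0
```

carry_out --plan "-.8 0 0 0 0 0; -.8 0 0 0 0 0; -.8 0 0 0 0 0; -.8 0 0 0 0 0; -.8 0 0 0 0 0; -.8 0 0 0 0 0; -.8 0 0 0 0 0; 0 0 0 0 0 0"

```text
time_s: 41.15
eef_pos: [0.4048, 0.2714, 0.1974]
eef_rot: [0.001, 0.998, 0.058, -0.003]
wrist_force: [0.4, 0.2, -0.4]
opening: -0.005
grasp_force: 0.0
```

```bash
python3 - <<'E'
from h import *
snap('top','t14');snap('side','s14')
a=load('t14');g=cv2.cvtColor(a['pixels'],cv2.COLOR_RGB2GRAY)
for n,P in(('off',(.631,.299,.09)),('on',(.639,.220,.09))):
    for f in('t0','t14','s0','s14'):
        A=load(f);G=cv2.cvtColor(A['pixels'],cv2.COLOR_RGB2GRAY);u,v=proj(A,P).round().astype(int);print(n,f,(u,v),G[v-2:v+3,u-2:u+3].mean().round(1))
print(needle('t14',(.7053,.0575)),ctrl.get_obs()['wrist_force'],ctrl.get_obs()['eef_pos'])
d=cv2.absdiff(load('t14')['pixels'],load('t9')['pixels']).max(2)
for n,P in(('wheel',(.69,-.16,.065)),('mount',(.42,-.12,.03)),('driver',(.4,-.48,.01)),('bottle',(.62,-.45,.05)),('spacer',(.61,-.29,.05)),('tgauge',(.69,-.33,.03)),('jar',(.73,.19,.05)),('tray',(.46,.3,.01))):
    u,v=proj(a,P).round().astype(int);w=load('t0')['pixels'] ;e=cv2.absdiff(load('t14')['pixels'],w).max(2)
    print(n,(u,v),'vs t9',(d[v-9:v+10,u-9:u+10]>60).sum(),'vs t0',(e[v-9:v+10,u-9:u+10]>60).sum())
E
```

```text
off t0 (np.int64(143), np.int64(152)) 15.2
off t14 (np.int64(143), np.int64(152)) 144.6
off s0 (np.int64(180), np.int64(274)) 13.3
off s14 (np.int64(180), np.int64(274)) 95.0
on t0 (np.int64(170), np.int64(149)) 103.5
on t14 (np.int64(170), np.int64(149)) 24.4
on s0 (np.int64(187), np.int64(246)) 125.0
on s14 (np.int64(187), np.int64(246)) 16.6
(np.float64(0.052138244773746546), np.float32(137.08504), np.float32(191.48137)) [-0.02774946 -0.2084872   0.67436695] [0.41006035 0.27217224 0.19918242]
wheel (np.int64(298), np.int64(131)) vs t9 0 vs t0 21
mount (np.int64(287), np.int64(222)) vs t9 0 vs t0 220
driver (np.int64(407), np.int64(227)) vs t9 0 vs t0 0
bottle (np.int64(395), np.int64(152)) vs t9 0 vs t0 0
spacer (np.int64(342), np.int64(157)) vs t9 0 vs t0 0
tgauge (np.int64(352), np.int64(133)) vs t9 0 vs t0 0
jar (np.int64(184), np.int64(124)) vs t9 96 vs t0 0
tray (np.int64(150), np.int64(213)) vs t9 120 vs t0 208
```

carry_out --plan "0 .9 -.2 0 0 0; 0 .9 0 0 0 0; 0 .9 0 0 0 0; 0 .9 0 0 0 0; 0 .9 0 0 0 0; 0 .9 0 0 0 0; 0 .9 0 0 0 0; 0 .9 0 0 0 0"

```text
time_s: 41.92
eef_pos: [0.4449, -0.0163, 0.2078]
eef_rot: [0.0, 0.998, 0.057, 0.0]
wrist_force: [0.9, 0.6, 0.3]
opening: 0.004
grasp_force: 0.0
```

carry_out --plan "0 .5 0 0 0 0; 0 .5 0 0 0 0; 0 0 0 0 0 0; 0 0 0 0 0 0; 0 0 0 0 0 0; 0 0 0 0 0 0; 0 0 0 0 0 0; 0 0 0 0 0 0"

```text
time_s: 42.58
eef_pos: [0.4486, -0.0525, 0.2077]
eef_rot: [-0.0, 0.998, 0.058, 0.0]
wrist_force: [0.1, -0.4, -1.3]
opening: -0.0
grasp_force: 0.0
```

```bash
python3 - <<'E'
from h import *
a=snap('top','t15');o=load('t7')
# tray crop: bright aluminium blobs compared by shift
A=cv2.cvtColor(a['pixels'],cv2.COLOR_RGB2GRAY);B=cv2.cvtColor(o['pixels'],cv2.COLOR_RGB2GRAY)
for n,(u,v) in(('pedal1',(85+140*.325,150+205*.325)),('pedal2',(85+230*.325,150+195*.325)),('crank',(85+305*.325,150+150*.325))):
    u,v=int(u),int(v);t=B[v-13:v+14,u-8:u+9];r=cv2.matchTemplate(A[v-25:v+26,u-20:u+21],t,cv2.TM_CCOEFF_NORMED);print(n,cv2.minMaxLoc(r)[1::2],'expect (12,12)')
E
```

```text
pedal1 (0.999881386756897, (12, 12)) expect (12,12)
pedal2 (0.9998971223831177, (12, 12)) expect (12,12)
crank (0.9997594356536865, (12, 12)) expect (12,12)
```

```bash
python3 -c "
from bench import ctrl
print(ctrl.hand_in())"
```

```text
the job is handed in; nothing more can be done
None
```

I handed the job in at about 43 s; no verdict came back. By my last camera checks, the light mount is on the bench, both pedals and the crank (no stem was present) lie flat in the tray, the wheel pointer and gauge needle are within about 1.5 mm and 1 mm of their marks, the lever is at on, and I saw no bystander moved.

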